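# Empty the filter drawer of the downdraft filing station and close it up

### The job

Service the downdraft filing station on the jeweller's bench: take the release key out of its wooden block, push its rod down through the slot in the deck to trip the hidden catch so that the filter drawer springs ajar, and put the key back in its block. Pull the drawer fully open, lay every filter panel from it flat, tab up, in the steel tray, and push the drawer shut until it catches. The filter lid lying on the bench must also go back on: seat it over the centre stud of the round filter port and only then spin its wing nut clockwise until snug; do not disturb the mug, the mallet or the bricks.

Things in the scene. Friction and masses are not known exactly. Their poses are not given: they have to be found in the camera images.
- station: fixed filing station, a low white box, deck 115 mm above the bench. Origin on the bench, z up, front (drawer) to its -x. The box spans x -150 to +150, y -102 to +102 mm; closed drawer front at x -160 to -150. On the deck: intake grille (look only), slot near the front, round steel filter port 132 mm across and 20 mm tall at x +72, y 0
- slot (a point): mouth centre of the release slot, level with the deck (115 mm up), at x -138, y +55 mm of the station, same axes. Slot: 12 mm along x, 26 mm along y, deck 5 mm thick. The catch's press pad (20 x 30 mm) is hidden straight below, its top 25 mm below this point
- catch (a joint): travel of the hidden catch in m: 0 up (locking), at most 0.010 pressed down. Sprung: about 2.5 N to start, 6 N at 9 mm. It frees the drawer at about 6 mm: press 8 to 9 mm, the rod's tip some 34 mm below the deck. It springs up again when the rod is withdrawn
- drawer (a joint): drawer opening in m along the station's -x: about 0.001 shut and caught, 0.12 fully open. Pressing the catch lets a spring kick it out to about 0.033; then friction 1 N. Shutting takes up to 15 N at the end: push to 0, let go. Floor 20 mm above the bench, sides 38 mm; three bays 54 mm apart along the station's y, one panel each at most, clear of the deck when nearly fully open
- handle (a point): middle of the drawer's handle: steel bar 12 mm thick, 110 mm long along the station's y, 80 mm above the bench, 52 mm out from the drawer front (107 mm tall); moves with the drawer; axes as the station
- panel1: used filter panel (may be absent: None), 0.12 kg: mesh frame 80 x 48 x 18 mm, flat, with a black upright pull tab on its middle, 30 mm (panel x) x 10 mm (y) x 28 mm tall, top 46 mm above the underside. Origin: centre of the underside, x along the 80 mm side, z up. Starts inside the drawer, unseen until it opens; grip the tab across its 10 mm
- panel2: used filter panel (may be absent: None), 0.12 kg: mesh frame 80 x 48 x 18 mm, flat, with a black upright pull tab on its middle, 30 mm (panel x) x 10 mm (y) x 28 mm tall, top 46 mm above the underside. Origin: centre of the underside, x along the 80 mm side, z up. Starts inside the drawer, unseen until it opens; grip the tab across its 10 mm
- panel3: used filter panel (may be absent: None), 0.12 kg: mesh frame 80 x 48 x 18 mm, flat, with a black upright pull tab on its middle, 30 mm (panel x) x 10 mm (y) x 28 mm tall, top 46 mm above the underside. Origin: centre of the underside, x along the 80 mm side, z up. Starts inside the drawer, unseen until it opens; grip the tab across its 10 mm
- tray: shallow open steel tray, 212 x 122 mm (its x and y), 24 mm high, walls and floor 4 mm, loose, 0.9 kg. Origin: centre of its underside, z up. It has room for three panels side by side, each with its 80 mm side along the tray's y, 64 mm apart along x
- key: release key, standing upright in the block at the start: steel rod 8 mm thick and 120 mm long below a wooden grip 34 (x) x 14 (y) x 47 mm, topped by a cap 44 x 14 x 8 mm; 175 mm in all, 0.13 kg. Origin: centre of the rod's tip (its lower end), z up along the rod to the grip
- key_grip (a point): where to hold the key: middle of the wooden grip, 142 mm above the rod's tip; grip across its 14 mm (the key's y)
- block: fixed wooden tool block 70 x 70 x 70 mm with one square hole 12 x 12 mm in the middle of its top, 55 mm deep (its floor is 15 mm above the bench), in which the key stands. Origin: centre of its underside, z up
- lid: round aluminium filter lid, 144 mm across and 8 mm thick, lying flat on the bench at the start, with a captive wing nut on top and a 16 mm hole in the middle of its underside (blind, it ends inside the nut); 0.45 kg with the nut. Origin: centre of its underside, z up. It can be carried by the wings
- wings (a point): grip point of the wing nut, on its axis, 50 mm above the lid's underside when loose and 46 mm when snug. The wings are one straight bar 58 mm long (this point's x), 12 mm thick (its y) and 26 mm tall, from 18 mm below to 8 mm above this point; the hub below the bar tapers out to 30 mm
- wing_nut (a joint): turn of the wing nut on the lid in rad, growing clockwise seen from above: 0 loose, 6.28 snug against its stop; it moves down 4 mm in that one turn. Stays where it is left (friction 0.03 N m)
- seat (a point): centre of the filter port's rim, 135 mm above the bench, where the centre of the lid's underside comes to lie; axes as the station. The centre stud is 10 mm thick with a tapered end and stands 19 mm above this point
- mug: white ceramic mug 80 mm across, 95 mm tall, loose; origin at the centre of its underside. To be left alone
- mallet: wooden mallet 260 mm long lying on the bench, loose. To be left alone
- bricks: two soldering bricks set as an L, 90 x 120 mm, 113 mm tall, loose, 1.2 kg; origin at the centre of the underside. To be left alone

How it is judged:
By the outcome, as a careful person would: the job done as asked, in the order asked, and still so for the second after the job is handed in, with the robot touching nothing.
Of panel1, panel2, panel3 only 1 to 3 are there at a start; the rules pass over those that are not, and their reading is None.
At some moment in a run one of lid, panel1, panel2, panel3 may be knocked a few centimetres aside while the robot is not near it.
Once in a run the grip may slacken for a moment while it holds something.
It also fails if it takes over 210 s, if anything falls off the work surface, if the arm or the gripper's body presses on something with over 40 N, if the wrist force passes 120 N, or if a joint passes its speed limit or range.

### The arm

A 6-joint arm with a two-finger parallel gripper is mounted at the origin on the work surface. World frame = base frame: x ahead of the robot, y to its left, z up, the work surface at z = 0. Lengths are in m, angles in rad, forces in N, time in s.
With the tool pointing down it reaches from about 0.25 to 0.775 m from the base axis. Payload 4 kg.
Tool frame: the origin (TCP) lies at the very end of the fingers, on their centre line; the grasp point (between the pads) lies 19 mm behind it (robot.tcp_to_grasp is the distance from the TCP to the grasp point, in m); z points along the fingers, y is the line along which they close (so a half turn about z gives the same grasp; the last joint's range is limited). The gripper opens to 94 mm and grips with 3 to 60 N. Pads are 16 mm wide; open, the fingers measure 119 mm over their backs; the gripper's body (75 mm by 177 mm) begins 78 mm behind the grasp point.
Start: joints at [1.089, 0.087, 1.371, -0, 1.684, -0.103], TCP at [0.203, 0.511, 0.206] pointing down, gripper open.
Joint ranges: [-3.1, 3.1], [-0.76, 2.03], [0.27, 2.55], [-1.08, 4.22], [0.17, 2.65], [-2.57, 2.57]. Speed limits (rad/s): [2.79, 2.79, 3.14, 3.14, 3.14, 3.14].

### API

Orientations are given as [roll, pitch, yaw] about the fixed x, y, z axes, in that order (R = Rz(yaw) Ry(pitch) Rx(roll)).
In Python, from bench import robot gives the robot as it stands.
- The arm moves only by the shell command python3 nudge.py 'ROWS'. ROWS is 1 to 20 rows, parted by semicolons, with the numbers parted by spaces; each row has 5 numbers: the finger opening in m, then dx, dy, dz in mm, then a turn about the tool's z in units of 0.2 rad; each row shifts and turns the commanded pose from where the row before left it, along the tool's axes as they then stand; what a row does not reach is not made up. A row lasts 1/12 s, in which the tool goes at most 0.0417 m and 0.125 rad, less where a joint would pass 70% of its speed; a pose out of reach is approached as far as the arm can. The fingers move at their own pace and stop on an object; the grip force is fixed at half the most. Time passes only in rows, so rows that do not move let the fingers close. It prints the time, the measured TCP pose, the force, the opening and the grip force at its end. Input that does not fit is refused with a message, and nothing moves.
- robot.get_obs(): the state, without advancing time (a new reading comes with each control period).
- robot.snapshot(name): name is "side" or "top"; returns a dict with "color" (384x512x3 uint8, blue, green, red), "fx", "fy", "cx", "cy" (pixels), "extrinsics" (4x4, takes a point from world to camera coordinates). Camera axes: x right, y down, z forward; pixel columns grow to the right and rows downward; lengths in m; the calibration is good to about 2 mm. A picture is of the moment at which its call begins. There is no depth.
- robot.close_job(): hands the job in; it is judged then, once.
The state is a dict: "time": time; "joint_positions": joint angles; "qvel": joint speeds; "joint_torque": joint torques, N m; "tool_pos": TCP position; "ee_rot": TCP orientation; "wrist_force": force on the tool from outside, world axes, zero at the start; "wrist_torque": the same for the moment, N m; "width": finger opening in m; "finger_force": force on a finger pad.
Only numpy, scipy, OpenCV 4.12 (cv2) and the standard library are available. Lean on these libraries where they do the work, as an engineer would, in place of code of your own. Each camera call takes 0.05 s, during which the arm holds its last target. There are 200 camera calls.

## Working session

There is one attempt and no reset: what is moved stays moved. The work goes in short steps, Python scripts to look and compute and a shell command to move; the robot and the scene stay as the last step left them, time stands still between calls to the robot, and variables do not carry over. Pictures are saved under pics/ and viewed, at most 14 in all, crops included, and the job is handed in when it is done.

```bash
ls; mkdir -p pics; python3 - <<'E'
from bench import robot
import cv2,numpy as np
o=robot.get_obs(); print(o['time'],o['tool_pos'],o['ee_rot'],o['width'])
for n in('top','side'):
    s=robot.snapshot(n); cv2.imwrite(f'pics/{n}0.png',s['color']); print(n,s['fx'],s['fy'],s['cx'],s['cy'],np.round(s['extrinsics'],4).tolist())
E
```

```text
bench.py
nudge.py
pics
0.0 [0.20313049 0.51052971 0.20432763] [-3.13944618e+00 -2.17345860e-04  2.76281169e+00] 0.09401541844872445
top 352.73568076456144 352.73568076456144 256.5399083242389 192.73267038951226 [[-0.0123, -0.9996, -0.0256, 0.0162], [-0.9928, 0.0153, -0.1189, 0.6268], [0.1193, 0.0239, -0.9926, 1.2259], [0.0, 0.0, 0.0, 1.0]]
side 433.8903698385035 433.8903698385035 258.418611724988 192.03893733032268 [[0.7554, -0.655, -0.0192, -0.4658], [-0.4648, -0.515, -0.7202, 0.371], [0.4618, 0.553, -0.6935, 0.9335], [0.0, 0.0, 0.0, 1.0]]
```

```bash
python3 - <<'E'
import cv2
for n in('top','side'):
    cv2.imwrite(f'pics/{n}0b.png',cv2.resize(cv2.imread(f'pics/{n}0.png'),(800,600),interpolation=cv2.INTER_CUBIC))
E
```

```text
(no output)
```

View pics/top0b.png

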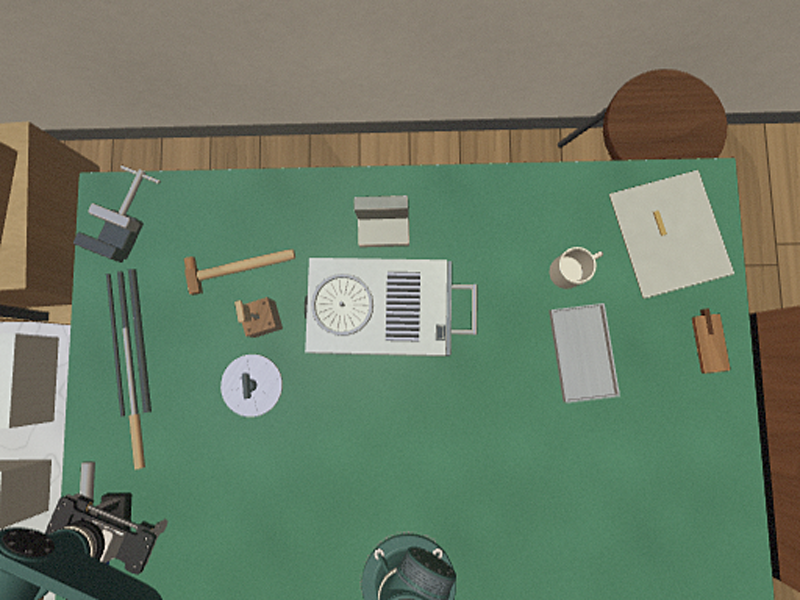

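View pics/side0b.png

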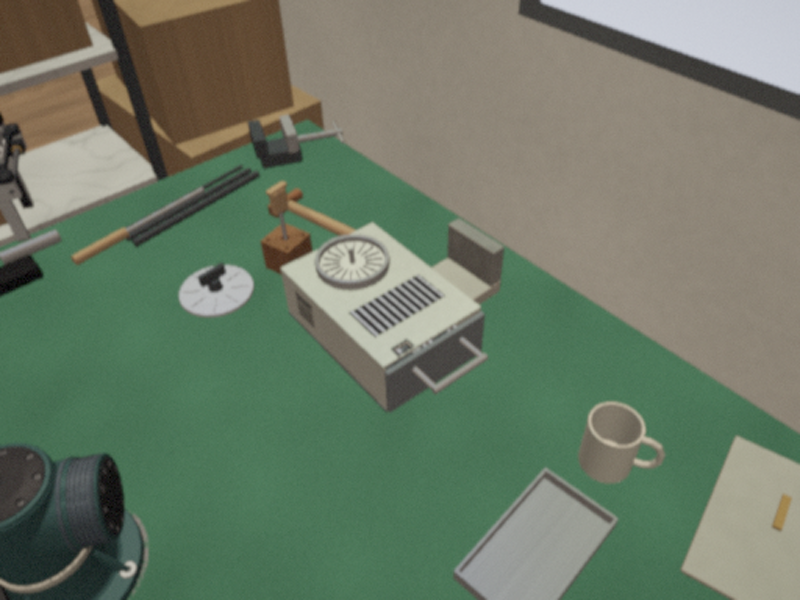

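The top view (800 px wide) shows the station around (378,306) with its drawer facing right (world -y), the port at (343,304) and the slot at (441,332). The block is at (262,317) with the key cap at (241,311). The lid is at (251,385) and the tray at (585,353). Next I'll segment these.

```bash
cat > h.py <<'E'
import cv2,numpy as np
from bench import robot
def snap(n): return robot.snapshot(n)
def ray(s,uv):
    R=s['extrinsics'][:3,:3];t=s['extrinsics'][:3,3]
    d=R.T@np.array([(uv[0]-s['cx'])/s['fx'],(uv[1]-s['cy'])/s['fy'],1.]); return -R.T@t,d
def onz(s,uv,z):
    c,d=ray(s,uv); return c+d*(z-c[2])/d[2]
def proj(s,p):
    q=s['extrinsics'][:3,:3]@np.asarray(p)+s['extrinsics'][:3,3]
    return np.array([s['fx']*q[0]/q[2]+s['cx'],s['fy']*q[1]/q[2]+s['cy']])
def tri(s1,u1,s2,u2):
    c1,d1=ray(s1,u1);c2,d2=ray(s2,u2)
    k=np.linalg.lstsq(np.c_[d1,-d2],c2-c1,rcond=None)[0]
    a,b=c1+k[0]*d1,c2+k[1]*d2; return (a+b)/2,np.linalg.norm(a-b)
def blobs(m,lo=15):
    cs,_=cv2.findContours(m.astype(np.uint8),cv2.RETR_EXTERNAL,cv2.CHAIN_APPROX_NONE)
    return sorted([c for c in cs if cv2.contourArea(c)>lo],key=cv2.contourArea,reverse=True)
E
python3 - <<'E'
from h import *
t=snap('top');s=snap('side')
np.set_printoptions(precision=4,suppress=True)
im=t['color'];hsv=cv2.cvtColor(im,cv2.COLOR_BGR2HSV)
ng=~((hsv[...,0]>55)&(hsv[...,0]<95)&(hsv[...,1]>70))
ng[:105]=0; ng[350:]=0
for c in blobs(ng,150):
    r=cv2.minAreaRect(c);print('top',cv2.contourArea(c),r)
# composite crops
a=cv2.resize(t['color'][150:275,130:300],None,fx=3.5,fy=3.5,interpolation=cv2.INTER_CUBIC)
cv2.imwrite('pics/c1.png',a)
b=cv2.resize(s['color'][110:265,110:320],None,fx=3.8,fy=3.8,interpolation=cv2.INTER_CUBIC)
cv2.imwrite('pics/c2.png',b);print(a.shape,b.shape)
E
```

```text
top 14917.0 ((144.99996948242188, 226.99998474121094), (289.99993896484375, 243.99996948242188), 0.0)
top 7115.0 ((491.0, 226.99998474121094), (243.99996948242188, 39.99999237060547), 90.0)
top 6162.5 ((249.5, 196.5), (63.0, 111.0), 90.0)
top 4194.5 ((429.4524230957031, 149.353271484375), (73.86116790771484, 61.26389694213867), 72.0308609008789)
top 2146.5 ((373.57220458984375, 225.71963500976562), (61.81125259399414, 36.94989776611328), 81.25383758544922)
top 1236.5 ((160.75001525878906, 246.25003051757812), (39.59797668457031, 40.305084228515625), 45.0)
top 1044.5 ((243.78424072265625, 141.17465209960938), (32.90336608886719, 35.013031005859375), 87.87889862060547)
top 687.5 ((454.1719665527344, 217.6959991455078), (42.21696472167969, 19.051300048828125), 79.69515228271484)
top 599.5 ((367.1764831542969, 171.29412841796875), (30.55948829650879, 28.61920166015625), 14.03624439239502)
top 592.0 ((153.30517578125, 173.6283721923828), (24.38467025756836, 71.25037384033203), 85.66769409179688)
top 546.5 ((165.11538696289062, 202.07693481445312), (25.298982620239258, 27.260143280029297), 78.69007110595703)
top 540.0 ((82.46588134765625, 236.50352478027344), (127.6635513305664, 7.408738613128662), 84.0938491821289)
top 402.5 ((88.90432739257812, 217.7400665283203), (92.43439483642578, 5.777149677276611), 83.82982635498047)
top 188.0 ((73.2940673828125, 220.4701690673828), (91.54462432861328, 3.4028236865997314), 84.20720672607422)
top 180.5 ((259.5, 344.5), (9.0, 37.0), 90.0)
(438, 595, 3) (589, 798, 3)
```

View pics/c1.png

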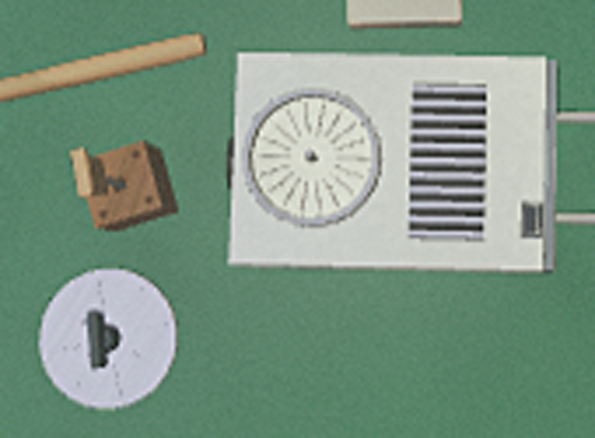

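View pics/c2.png

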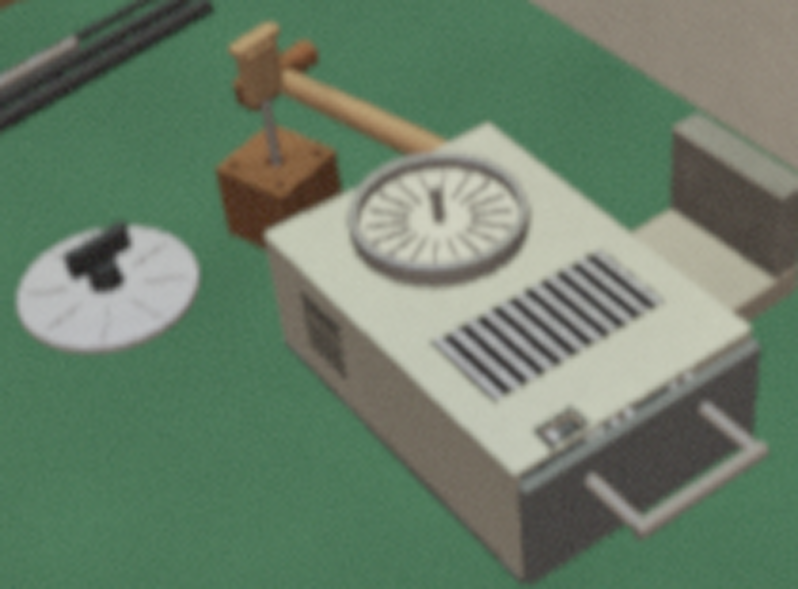

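```bash
cat > m.py <<'E'
from h import *
np.set_printoptions(precision=4,suppress=True)
t=snap('top');s=snap('side')
ht=cv2.cvtColor(t['color'],cv2.COLOR_BGR2HSV);hs=cv2.cvtColor(s['color'],cv2.COLOR_BGR2HSV)
def rect(S,c,z):
    p=np.array([onz(S,q,z)[:2] for q in c[:,0,:]],np.float32)
    r=cv2.minAreaRect(p); b=cv2.boxPoints(r); e=b[1]-b[0]; f=b[2]-b[1]
    l=e if np.hypot(*e)>np.hypot(*f) else f
    return np.array(r[0]),np.array(r[1]),np.degrees(np.arctan2(l[1],l[0]))
def win(m,x0,x1,y0,y1):
    k=np.zeros_like(m);k[y0:y1,x0:x1]=m[y0:y1,x0:x1];return k
E
python3 - <<'E'
from m import *
# deck
m=win((ht[...,1]<45)&(ht[...,2]>150),190,294,150,240)
m=cv2.morphologyEx(m.astype(np.uint8),cv2.MORPH_CLOSE,np.ones((15,15)))
print('deck',rect(t,blobs(m)[0],.115))
m=win((hs[...,1]<60)&(hs[...,2]>150),175,312,138,236)
m=cv2.morphologyEx(m.astype(np.uint8),cv2.MORPH_CLOSE,np.ones((15,15)))
print('deck side',rect(s,blobs(m)[0],.115))
# port
cc=lambda x,y:((x+.5)/3.5-.5+130,(y+.5)/3.5-.5+150)
c2=lambda x,y:((x+.5)/3.8-.5+110,(y+.5)/3.8-.5+110)
print('port top',onz(t,cc(313,157),.135),'side',onz(s,c2(438,213),.135))
print('stud',tri(t,cc(311,156),s,c2(436,190)))
print('slot top',onz(t,cc(533,219),.115),'side',onz(s,c2(563,427),.115))
# lid
for S,h,w in((t,ht,(138,185,222,272)),(s,hs,(112,165,165,206))):
    ng=~((h[...,0]>55)&(h[...,0]<95)&(h[...,1]>70))
    c=blobs(win(ng,*w))[0]; r=rect(S,c,.008); print('lid',r)
    b=blobs(win(h[...,2]<75,*w))[:1]
    for c in b:print('nut',cv2.minAreaRect(c),rect(S,c,.05 if S is t else .05))
# tray
ng=~((ht[...,0]>55)&(ht[...,0]<95)&(ht[...,1]>70))
print('tray',rect(t,blobs(win(ng,350,400,190,262))[0],.024))
# wood
for S,h,w in((t,ht,(148,184,185,220)),(s,hs,(165,202,112,178))):
    ng=~((h[...,0]>50)&(h[...,0]<100)&(h[...,1]>60))
    m=win(ng,*w); print(blobs(m)[0].reshape(-1,2)[::3].tolist())
y=win((ht[...,2]>140)&(ht[...,0]<25),148,184,185,220)
for c in blobs(y,5):print('cap',c.reshape(-1,2).tolist(),rect(t,c,.19))
E
```

```text
deck (array([0.636 , 0.0465]), array([0.3271, 0.2589]), np.float32(88.58944))
deck side (array([0.628 , 0.0415]), array([0.3416, 0.2497]), np.float32(88.398834))
port top [0.6113 0.1293 0.135 ] side [0.6064 0.1244 0.135 ]
stud (array([0.6101, 0.1291, 0.1516]), np.float64(0.0005750108040745988))
slot top [ 0.551  -0.0782  0.115 ] side [ 0.5492 -0.0788  0.115 ]
lid (array([0.441 , 0.3581]), array([0.1457, 0.1437]), np.float32(46.05716))
nut ((160.5, 247.0), (5.0, 14.0), 0.0) (array([0.4393, 0.3464]), array([0.0487, 0.0177]), np.float32(1.2095871))
lid (array([0.4388, 0.3556]), array([0.1589, 0.1453]), np.float32(62.6184))
nut ((135.0, 177.5), (15.0, 14.0), 90.0) (array([0.4303, 0.3441]), array([0.0675, 0.0406]), np.float32(55.928276))
tray (array([ 0.5054, -0.4057]), array([0.2149, 0.13  ]), np.float32(6.3619466))
[[169, 190], [166, 191], [163, 192], [160, 193], [157, 194], [154, 193], [152, 192], [150, 194], [151, 197], [151, 200], [152, 203], [153, 206], [155, 208], [156, 211], [157, 214], [159, 215], [162, 215], [165, 215], [168, 214], [171, 213], [174, 212], [177, 211], [180, 210],
[... 2554 characters left out ...]
5, 207], [174, 206], [174, 205], [174, 204], [173, 203], [173, 202], [173, 201], [173, 200], [172, 199], [172, 198], [172, 197], [171, 196], [171, 195], [171, 194], [171, 193], [170, 192], [170, 191]] (array([0.5877, 0.3023]), array([0.0712, 0.0673]), np.float32(16.35998))
cap [[164, 192], [163, 193], [162, 193], [161, 193], [160, 194], [159, 194], [158, 194], [159, 195], [160, 196], [160, 197], [160, 198], [160, 199], [161, 199], [162, 199], [163, 200], [163, 199], [163, 198], [163, 197], [164, 196], [165, 197], [166, 198], [166, 197], [166, 196], [165, 197], [164, 196], [164, 195], [164, 194], [165, 193], [165, 192]] (array([0.6018, 0.3016]), array([0.0234, 0.023 ]), np.float32(17.752817))
```

```bash
python3 - <<'E'
from m import *
from scipy.optimize import least_squares
cc=lambda x,y:((x+.5)/3.5-.5+130,(y+.5)/3.5-.5+150)
c2=lambda x,y:((x+.5)/3.8-.5+110,(y+.5)/3.8-.5+110)
L=[(t,cc(238,53),150,-102,115),(t,cc(229,265),150,102,115),(t,cc(547,57),-150,-102,115),(t,cc(544,270),-150,102,115),(t,cc(313,157),72,0,135),(t,cc(311,156),72,0,154),
(s,c2(266,236),150,102,115),(s,c2(488,124),150,-102,115),(s,c2(752,330),-150,-102,115),(s,c2(521,475),-150,102,115),(s,c2(438,213),72,0,135),(s,c2(437,190),72,0,154),(s,c2(563,427),-138,55,115),(t,cc(533,219),-138,55,115)]
def P(q,l):
    c,n=np.cos(q[2]),np.sin(q[2]);return [q[0]+(c*l[2]-n*l[3])/1e3,q[1]+(n*l[2]+c*l[3])/1e3,l[4]/1e3]
f=lambda q:np.concatenate([proj(l[0],P(q,l))-l[1] for l in L])
r=least_squares(f,[.61,.057,1.546],loss='soft_l1');print(r.x,np.degrees(r.x[2]));print(f(r.x).reshape(-1,2))
for l in(L[4],L[-1]):print(P(r.x,l))
a=cv2.resize(t['color'][180:225,140:190],(400,360),interpolation=cv2.INTER_CUBIC)
b=cv2.resize(s['color'][105:185,160:205],(338,600),interpolation=cv2.INTER_CUBIC) # x7.5
c=cv2.resize(t['color'][222:272,137:187],(240,240),interpolation=cv2.INTER_CUBIC) #4.8
o=np.zeros((600,760,3),np.uint8);o[:360,:400]=a;o[360:,:240]=c;o[:,420:758]=b
cv2.imwrite('pics/c3.png',o)
E
```

```text
[0.6086 0.057  1.5418] 88.34070339921261
[[ 0.3356  0.5085]
 [ 0.6905  0.037 ]
 [ 0.2603  0.369 ]
 [ 0.709   0.0544]
 [ 0.0821  0.1807]
 [-0.1093 -0.1953]
 [-0.2009 -0.3819]
 [-0.2462 -0.1543]
 [ 0.2693 -0.8714]
 [-0.7458 -0.2944]
 [ 0.2223 -1.4816]
 [-0.0205 -0.7713]
 [ 0.2684  0.0271]
 [ 0.3396  0.4024]]
[np.float64(0.6106698097535028), np.float64(0.12899220103753936), 0.135]
[np.float64(0.5496120825755139), np.float64(-0.07932715464468779), 0.115]
```

View pics/c3.png

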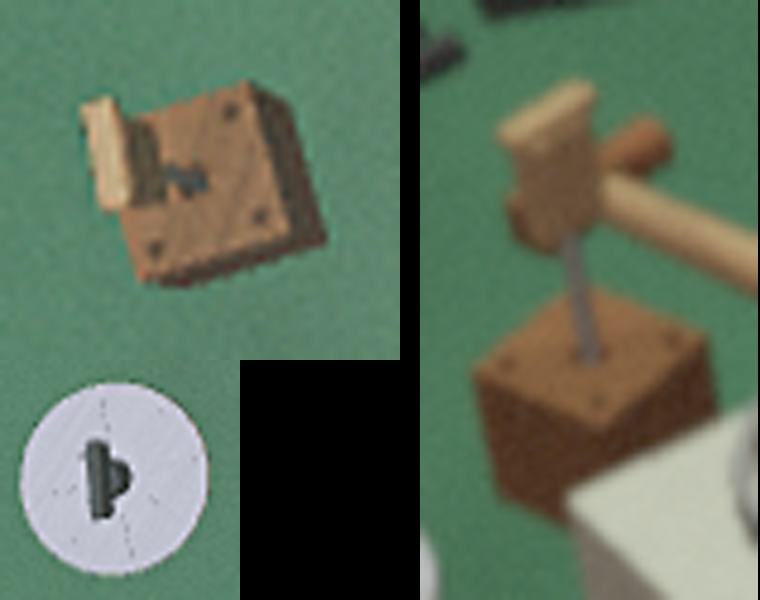

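The crop shows the key cap centred near (103,155), tilted slightly in the image. The block's screws are at (231,110), (260,216) and (155,247), and the wing bar runs from (95,440) to (103,518).

```bash
python3 - <<'E'
from m import *
A=lambda x,y:((x+.5)/8-.5+140,(y+.5)/8-.5+180)
B=lambda x,y:((x-420+.5)/7.5-.5+160,(y+.5)/7.5-.5+105)
C=lambda x,y:((x+.5)/4.8-.5+137,(y-360+.5)/4.8-.5+222)
print('block',onz(t,A(193,178.5),.07),onz(s,B(590,351),.07))
print('captri',tri(t,A(104,155),s,B(548,112)),onz(t,A(104,155),.19),onz(s,B(548,112),.19))
ang=lambda d:np.degrees(np.arctan2(d[1],d[0]))
print('cap yaw',ang(onz(t,A(95,101),.19)-onz(t,A(115,207),.19)),ang(onz(s,B(578,78),.19)-onz(s,B(498,130),.19)),ang(onz(s,B(598,95),.19)-onz(s,B(518,148),.19)))
print('wing',onz(t,C(97,441),.058),onz(t,C(105,517),.058),ang(onz(t,C(97,441),.058)-onz(t,C(105,517),.058)))
print('nutc',onz(t,C(101,479),.058))
o=robot.get_obs();print(o['time'],o['tool_pos'],o['ee_rot'],o['joint_positions'])
E
```

```text
block [0.5958 0.3323 0.07  ] [0.5935 0.331  0.07  ]
captri (array([0.5949, 0.3342, 0.1856]), np.float64(0.001109654533702204)) [0.5939 0.3331 0.19  ] [0.5923 0.328  0.19  ]
cap yaw 11.939243826726582 11.767001019103946 12.021586163850074
wing [0.4689 0.3576 0.058 ] [0.4142 0.3506 0.058 ] 7.308509934272145
nutc [0.4415 0.354  0.058 ]
0.5 [0.2034 0.511  0.2055] [3.1416 0.     2.7628] [ 1.0889  0.0872  1.3707 -0.      1.6836 -0.1031]
```

```bash
cat > go.py <<'E'
import sys,numpy as np
from bench import robot
# usage: go.py x y graspz yawdeg : displacement AFTER turning; z is of the grasp point
x,y,z,w=map(float,sys.argv[1:5]);o=robot.get_obs();p=o['tool_pos'];yaw=o['ee_rot'][2]
d=(np.radians(w)-yaw+np.pi/2)%np.pi-np.pi/2
def tool(a,v):return v[0]*np.cos(a)+v[1]*np.sin(a),v[0]*np.sin(a)-v[1]*np.cos(a)
v=np.array([x,y])-p[:2]
print('t',round(o['time'],2),'turn',round(-d,4),'| before-turn dx,dy',np.round(tool(yaw,v),4),'| after-turn',np.round(tool(yaw+d,v),4),'dz',round(p[2]+robot.tcp_to_grasp-z,4),'w',round(o['width'],4),'tcp',np.round(p,4),'rpy',np.round(o['ee_rot'],4),'F',np.round(o['wrist_force'],1),'q6',round(o['joint_positions'][5],2))
E
python3 go.py .5945 .332 .25 12
```

```text
t 0.5 turn -0.5882 | before-turn dx,dy [-0.4296 -0.0217] | after-turn [-0.3453 -0.2564] dz -0.0257 w 0.0942 tcp [0.2034 0.511  0.2055] rpy [3.1416 0.     2.7628] F [-0.4 -0.9 -0.5] q6 -0.1
```
Path from (.203,.511) to (.594,.332): over lid wings (low). Cap top at .19; TCP needs >0.2 before over key. Raise to TCP .231 (grasp .25). Fine: dz -0.0257.

The manual's scale: shifts go in mm and turns go in units of 0.2 rad. Converting my numbers, -0.03 m is -30, -0.022 m is -22, -0.1176 rad is -0.588.

```bash
python3 nudge.py '0.06 0 0 -6 -0.588;0.06 0 0 -6 -0.588;0.06 0 0 -6 -0.588;0.06 0 0 -6 -0.588;0.06 0 0 0 -0.588;0.06 -30 -22 0 0;0.06 -30 -22 0 0;0.06 -30 -22 0 0;0.06 -30 -22 0 0;0.06 -30 -22 0 0;0.06 -30 -22 0 0;0.06 -30 -22 0 0;0.06 -30 -22 0 0;0.06 -30 -22 0 0;0.06 -30 -22 0 0;0.06 -30 -22 0 0;0.06 0 0 0 0'; python3 go.py .5945 .332 .157 12
```

```text
time: 1.92
tool_pos: [0.5819, 0.3384, 0.227]
ee_rot: [-3.138, -0.0, -2.94]
wrist_force: [-0.9, -0.0, -1.0]
width: 0.0599
finger_force: 0.0
t 1.92 turn -0.0074 | before-turn dx,dy [-0.0111 -0.0088] | after-turn [-0.011  -0.0089] dz 0.0888 w 0.0599 tcp [0.5819 0.3384 0.227 ] rpy [-3.1384e+00 -2.0000e-04 -2.9396e+00] F [-0.9 -0.  -1. ] q6 -1.33
```

In the tool's units: 0.03 m is 30, 0.028 m is 28, -0.007 rad is -0.035.

```bash
python3 nudge.py '0.06 -11 -9 0 -0.035;0.06 0 0 30 0;0.06 0 0 30 0;0.06 0 0 28 0;0.06 0 0 0 0'; python3 go.py .5945 .332 .157 12; python3 - <<'E'
from m import *
a=cv2.resize(s['color'][95:185,140:230],(600,600),interpolation=cv2.INTER_CUBIC)
cv2.imwrite('pics/c4.png',a)
E
```

```text
time: 2.33
tool_pos: [0.5852, 0.3351, 0.1337]
ee_rot: [-3.139, -0.013, -2.924]
wrist_force: [-0.8, 0.5, -1.3]
width: 0.0599
finger_force: 0.0
t 2.33 turn 0.008 | before-turn dx,dy [-0.0084 -0.005 ] | after-turn [-0.0084 -0.0049] dz -0.0045 w 0.0599 tcp [0.5852 0.3351 0.1337] rpy [-3.139  -0.0129 -2.9242] F [-0.8  0.5 -1.3] q6 -1.35
```

View pics/c4.png

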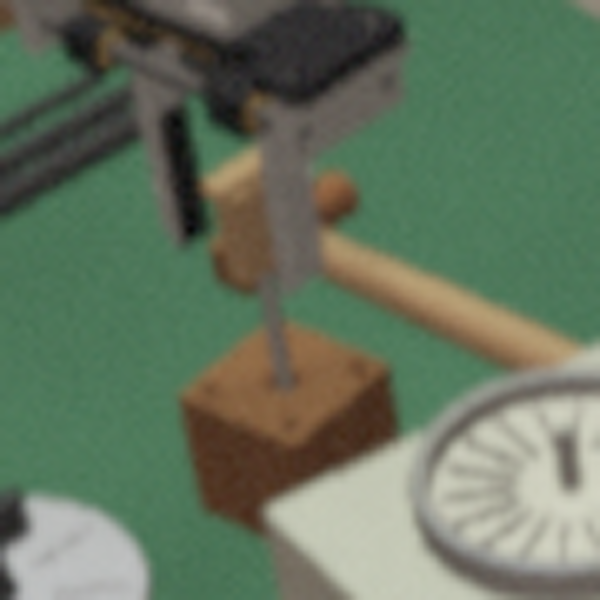

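The fingers straddle the key grip, which is seen at (240,220). I'll centre, then close.

In the tool's units: -0.002 m is -2.

```bash
python3 nudge.py '0.06 0 0 -2 0;0.06 0 0 0 0;0.06 0 0 0 0'; python3 go.py .5945 .332 .157 12
```

```text
time: 2.68
tool_pos: [0.5904, 0.3371, 0.147]
ee_rot: [3.14, 0.006, -2.925]
wrist_force: [-0.1, -0.3, -0.1]
width: 0.0598
finger_force: 0.0
t 2.68 turn 0.0072 | before-turn dx,dy [-0.0029 -0.0059] | after-turn [-0.003  -0.0059] dz 0.0088 w 0.0598 tcp [0.5904 0.3371 0.147 ] rpy [ 3.1403  0.0056 -2.925 ] F [-0.1 -0.3 -0.1] q6 -1.35
```

In the tool's units: 0.009 m is 9, -0.006 m is -6, 0.007 rad is 0.035.

```bash
python3 nudge.py '0.06 -3 -6 9 0.035;0.06 0 0 0 0;0.06 0 0 0 0;0.06 0 0 0 0'; python3 go.py .5945 .332 .157 12
```

```text
time: 3.02
tool_pos: [0.5933, 0.3308, 0.1341]
ee_rot: [-3.142, -0.001, -2.933]
wrist_force: [0.4, -0.3, -0.9]
width: 0.0601
finger_force: 0.0
t 3.02 turn -0.0007 | before-turn dx,dy [-0.0015  0.0009] | after-turn [-0.0015  0.0009] dz -0.0041 w 0.0601 tcp [0.5933 0.3308 0.1341] rpy [-3.1416e+00 -7.0000e-04 -2.9328e+00] F [ 0.4 -0.3 -0.9] q6 -1.35
```

In the tool's units: -0.003 m is -3.

```bash
python3 nudge.py '0 0 0 -3 0;0 0 0 0 0;0 0 0 0 0;0 0 0 0 0;0 0 0 0 0;0 0 0 0 0;0 0 0 0 0;0 0 0 0 0'; python3 go.py .5945 .332 .157 12
```

```text
time: 3.68
tool_pos: [0.5933, 0.3311, 0.1375]
ee_rot: [3.141, -0.0, -2.932]
wrist_force: [-0.2, 0.2, 0.7]
width: 0.014
finger_force: 30.0
t 3.68 turn -0.0002 | before-turn dx,dy [-0.0014  0.0006] | after-turn [-0.0014  0.0006] dz -0.0007 w 0.014 tcp [0.5933 0.3311 0.1375] rpy [ 3.1415e+00 -1.0000e-04 -2.9323e+00] F [-0.2  0.2  0.7] q6 -1.35
```

```bash
python3 nudge.py '0 0 0 -15 0;0 0 0 -30 0;0 0 0 -35 0;0 0 0 -35 0;0 0 0 -35 0;0 0 0 -20 0;0 0 0 -10 0;0 0 0 0 0;0 0 0 0 0'; python3 go.py .5496 -.0793 .30 -1.6
```

```text
time: 4.43
tool_pos: [0.5935, 0.3312, 0.3175]
ee_rot: [3.141, 0.001, -2.932]
wrist_force: [0.3, 0.3, -1.4]
width: 0.0135
finger_force: 30.0
t 4.43 turn 0.2371 | before-turn dx,dy [ 0.1281 -0.3924] | after-turn [ 0.0324 -0.4115] dz 0.0363 w 0.0135 tcp [0.5935 0.3312 0.3175] rpy [ 3.1414e+00  6.0000e-04 -2.9324e+00] F [ 0.3  0.3 -1.4] q6 -1.35
```

In the tool's units: -0.0355 m is -35.5, -0.03 m is -30.

```bash
python3 nudge.py '0 5 -15 0 0;0 10 -30 0 0;0 11.5 -35.5 0 0;0 11.5 -35.5 0 0;0 11.5 -35.5 0 0;0 11.5 -35.5 0 0;0 11.5 -35.5 0 0;0 11.5 -35.5 0 0;0 11.5 -35.5 0 0;0 11.5 -35.5 0 0;0 11.5 -35.5 0 0;0 8 -20 0 0;0 3 -8 0 0;0 0 0 0 0;0 0 0 0 0;0 0 0 0 0'; python3 go.py .5496 -.0793 .265 12
```

```text
time: 5.77
tool_pos: [0.5482, -0.0782, 0.3168]
ee_rot: [3.14, -0.001, -2.931]
wrist_force: [-0.2, 0.2, -1.4]
width: 0.0139
finger_force: 30.0
t 5.77 turn 0.0016 | before-turn dx,dy [-0.0011 -0.0014] | after-turn [-0.0011 -0.0014] dz 0.0706 w 0.0139 tcp [ 0.5482 -0.0782  0.3168] rpy [ 3.1402e+00 -7.0000e-04 -2.9305e+00] F [-0.2  0.2 -1.4] q6 -2.03
```

In the tool's units: 0.03 m is 30, 0.02 m is 20.

```bash
python3 nudge.py '0 -1 -1 20 0;0 0 0 30 0;0 0 0 20 0;0 0 0 0 0;0 0 0 0 0;0 0 0 0 0'; python3 go.py .5496 -.0793 .265 12; python3 - <<'E'
from m import *
a=cv2.resize(s['color'][180:250,220:300],(457,400),interpolation=cv2.INTER_CUBIC)
b=cv2.resize(t['color'][185:235,265:305],(320,400),interpolation=cv2.INTER_CUBIC)
cv2.imwrite('pics/c5.png',np.hstack([a,b]))
E
```

```text
time: 6.27
tool_pos: [0.5501, -0.0796, 0.2491]
ee_rot: [-3.141, 0.002, -2.931]
wrist_force: [-0.6, -0.3, -0.9]
width: 0.0141
finger_force: 30.0
t 6.27 turn 0.0014 | before-turn dx,dy [0.0004 0.0004] | after-turn [0.0004 0.0004] dz 0.0029 w 0.0141 tcp [ 0.5501 -0.0796  0.2491] rpy [-3.1408e+00  2.2000e-03 -2.9307e+00] F [-0.6 -0.3 -0.9] q6 -2.03
```

View pics/c5.png

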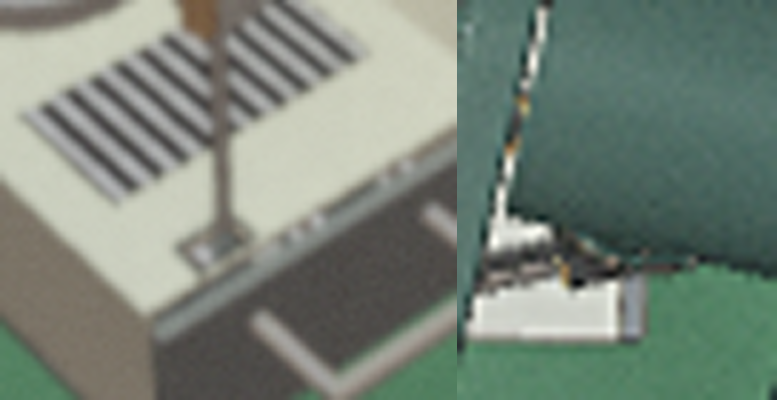

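```bash
python3 - <<'E'
from m import *
k=lambda p:(proj(s,p)+.5-[220,180])*5.714-.5
print('tip',k([.5501,-.0796,.1266]),'below on deck',k([.5501,-.0796,.115]))
c,n=np.cos(1.5418),np.sin(1.5418)
for a,b in((-.138,.055),(-.144,.042),(-.144,.068),(-.132,.068),(-.132,.042)):
    print(a,b,k([.6086+c*a-n*b,.057+n*a+c*b,.115]))
cv2.imwrite('pics/c6.png',cv2.resize(s['color'][205:240,235:275],(800,700),interpolation=cv2.INTER_CUBIC)[:600])
E
```

```text
tip [220.5667 223.9712] below on deck [221.0954 242.2869]
-0.138 0.055 [219.8685 242.5144]
-0.144 0.042 [252.1048 235.9056]
-0.144 0.068 [205.1175 265.2038]
-0.132 0.068 [187.4866 249.1529]
-0.132 0.042 [234.3668 220.2136]
```

View pics/c6.png

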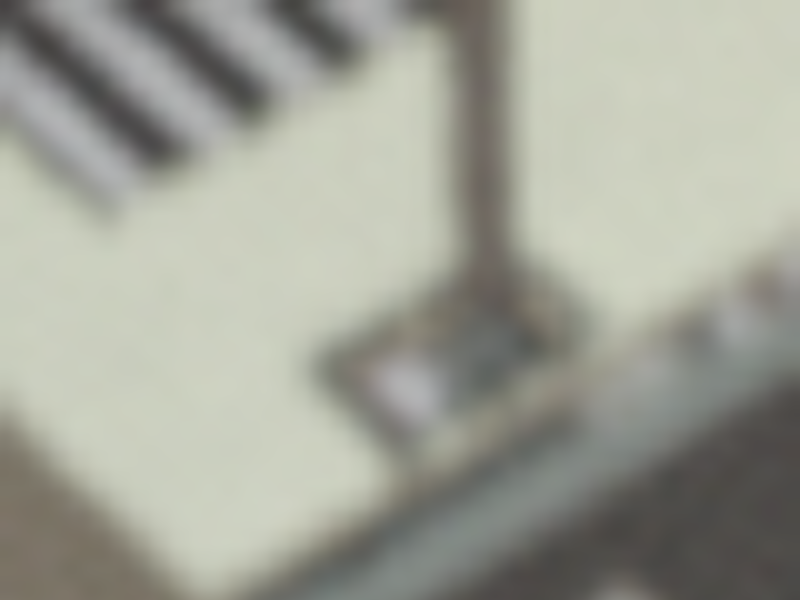

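```bash
python3 nudge.py '0 1.6 1.9 4 0;0 0 0 4 0;0 0 0 4 0;0 0 0 3 0;0 0 0 0 0;0 0 0 0 0'; python3 go.py .5496 -.0793 .2 12
```

```text
time: 6.97
tool_pos: [0.5471, -0.079, 0.2319]
ee_rot: [3.141, -0.001, -2.932]
wrist_force: [0.2, 0.6, -1.3]
width: 0.0138
finger_force: 30.0
t 6.97 turn -0.0003 | before-turn dx,dy [-0.0023 -0.0008] | after-turn [-0.0023 -0.0008] dz 0.0507 w 0.0138 tcp [ 0.5471 -0.079   0.2319] rpy [ 3.1411e+00 -9.0000e-04 -2.9325e+00] F [ 0.2  0.6 -1.3] q6 -2.03
```

In the tool's units: 0.006 m is 6, 0.005 m is 5.

```bash
python3 nudge.py '0 0 0 6 0;0 0 0 6 0;0 0 0 5 0;0 0 0 0 0;0 0 0 0 0'; python3 nudge.py '0 0 0 5 0;0 0 0 4 0;0 0 0 2 0;0 0 0 0 0;0 0 0 0 0;0 0 0 0 0'; python3 go.py .5496 -.0793 .2225 12
```

```text
time: 7.38
tool_pos: [0.547, -0.0789, 0.2147]
ee_rot: [3.141, -0.001, -2.932]
wrist_force: [0.3, -0.0, -0.3]
width: 0.0137
finger_force: 30.0
time: 7.88
tool_pos: [0.5479, -0.0791, 0.2053]
ee_rot: [-3.141, 0.002, -2.932]
wrist_force: [-0.3, 0.5, 3.9]
width: 0.0141
finger_force: 30.0
t 7.88 turn -0.0003 | before-turn dx,dy [-0.0016 -0.0005] | after-turn [-0.0016 -0.0005] dz 0.0016 w 0.0141 tcp [ 0.5479 -0.0791  0.2053] rpy [-3.1408e+00  1.8000e-03 -2.9324e+00] F [-0.3  0.5  3.9] q6 -2.03
```

In the tool's units: 0.002 m is 2.

```bash
python3 nudge.py '0 0 0 2 0;0 0 0 0 0;0 0 0 0 0;0 0 0 0 0'; python3 - <<'E'
from m import *
cv2.imwrite('pics/c7.png',cv2.resize(s['color'][140:280,190:350],(800,700),interpolation=cv2.INTER_CUBIC)[100:700])
E
```

```text
time: 8.22
tool_pos: [0.5478, -0.0791, 0.2028]
ee_rot: [-3.141, 0.001, -2.932]
wrist_force: [1.8, -0.4, 3.9]
width: 0.0136
finger_force: 30.0
```

View pics/c7.png

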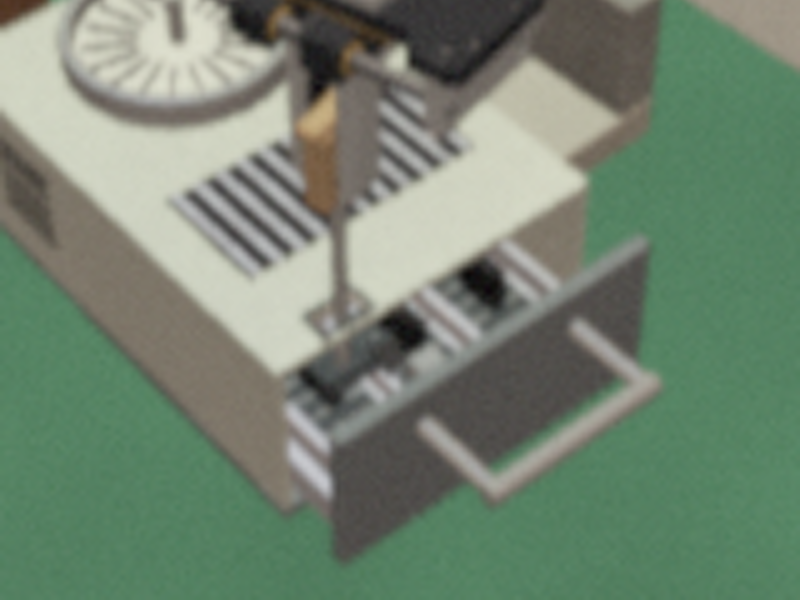

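The drawer has sprung ajar, and dark tabs show at (350,360), (405,330) and (490,285). I'll withdraw the key and return it.

In the tool's units: -0.035 m is -35, -0.03 m is -30.

```bash
python3 nudge.py '0 0 0 -10 0;0 0 0 -20 0;0 0 0 -30 0;0 0 0 -35 0;0 0 0 -20 0;0 0 0 0 0;0 0 0 0 0';  python3 go.py .5933 .3311 .336 12
```

```text
time: 8.9
tool_pos: [0.5471, -0.0789, 0.3173]
ee_rot: [3.141, -0.001, -2.932]
wrist_force: [0.5, -0.4, -1.2]
width: 0.014
finger_force: 30.0
t 8.9 turn -0.0001 | before-turn dx,dy [-0.1303  0.3914] | after-turn [-0.1304  0.3914] dz 0.0001 w 0.014 tcp [ 0.5471 -0.0789  0.3173] rpy [ 3.1411e+00 -7.0000e-04 -2.9323e+00] F [ 0.5 -0.4 -1.2] q6 -2.03
```

```bash
python3 - <<'E'
from m import *
m=np.hstack([cv2.resize(t['color'][150:250,280:340],(360,600),interpolation=cv2.INTER_CUBIC),cv2.resize(s['color'][175:255,230:290],(440,600),interpolation=cv2.INTER_CUBIC)])
cv2.imwrite('pics/c8.png',m)
E
python3 nudge.py '0 -5 15 0 0;0 -10 30 0 0;0 -11.5 34.5 0 0;0 -11.5 34.5 0 0;0 -11.5 34.5 0 0;0 -11.5 34.5 0 0;0 -11.5 34.5 0 0;0 -11.5 34.5 0 0;0 -11.5 34.5 0 0;0 -11.5 34.5 0 0;0 -11.5 34.5 0 0;0 -8 24 0 0;0 -3.8 11.9 0 0;0 0 0 0 0;0 0 0 0 0;0 0 0 0 0';  python3 go.py .5933 .3311 .2165 12
```

```text
time: 10.33
tool_pos: [0.5933, 0.3298, 0.3158]
ee_rot: [-3.14, -0.003, -2.933]
wrist_force: [0.2, -0.7, -2.3]
width: 0.0139
finger_force: 30.0
t 10.33 turn -0.0012 | before-turn dx,dy [-0.0003  0.0013] | after-turn [-0.0003  0.0013] dz 0.1181 w 0.0139 tcp [0.5933 0.3298 0.3158] rpy [-3.1403 -0.0032 -2.9334] F [ 0.2 -0.7 -2.3] q6 -1.36
```

In the tool's units: 0.035 m is 35, 0.03 m is 30.

```bash
python3 nudge.py '0 0 1 20 0;0 0 0 30 0;0 0 0 35 0;0 0 0 20 0;0 0 0 6 0;0 0 0 0 0;0 0 0 0 0;0 0 0 0 0';  python3 go.py .5933 .3311 .1565 12
```

```text
time: 11.0
tool_pos: [0.5945, 0.3318, 0.2096]
ee_rot: [3.141, 0.005, -2.933]
wrist_force: [-0.2, -1.0, -0.6]
width: 0.0136
finger_force: 30.0
t 11.0 turn -0.001 | before-turn dx,dy [ 0.0013 -0.0004] | after-turn [ 0.0013 -0.0004] dz 0.0719 w 0.0136 tcp [0.5945 0.3318 0.2096] rpy [ 3.1406  0.0047 -2.9332] F [-0.2 -1.  -0.6] q6 -1.35
```

In the tool's units: 0.006 m is 6, 0.0005 m is 0.5.

```bash
python3 nudge.py '0 0.5 -0.3 6 0;0 0 0 6 0;0 0 0 6 0;0 0 0 0 0;0 0 0 0 0;0 0 0 0 0';  python3 go.py .5933 .3311 .1565 12
```

```text
time: 11.5
tool_pos: [0.5929, 0.3316, 0.1883]
ee_rot: [-3.142, -0.0, -2.932]
wrist_force: [1.2, -0.4, -0.7]
width: 0.0141
finger_force: 30.0
t 11.5 turn -0.0001 | before-turn dx,dy [-0.0003 -0.0006] | after-turn [-0.0003 -0.0006] dz 0.0506 w 0.0141 tcp [0.5929 0.3316 0.1883] rpy [-3.1416e+00 -3.0000e-04 -2.9323e+00] F [ 1.2 -0.4 -0.7] q6 -1.35
```

In the tool's units: 0.015 m is 15, 0.014 m is 14.

```bash
python3 nudge.py '0 0 0 10 0;0 0 0 15 0;0 0 0 14 0;0 0 0 8 0;0 0 0 2 0;0 0 0 0 0;0 0 0 0 0';  python3 go.py .5933 .3311 .1565 12
```

```text
time: 12.08
tool_pos: [0.5932, 0.3316, 0.14]
ee_rot: [3.141, 0.001, -2.932]
wrist_force: [-0.0, 0.6, -1.4]
width: 0.014
finger_force: 30.0
t 12.08 turn -0.0002 | before-turn dx,dy [-0.     -0.0006] | after-turn [-0.     -0.0006] dz 0.0023 w 0.014 tcp [0.5932 0.3316 0.14  ] rpy [ 3.1414e+00  9.0000e-04 -2.9324e+00] F [-0.   0.6 -1.4] q6 -1.35
```

In the tool's units: -0.035 m is -35, -0.03 m is -30.

```bash
python3 nudge.py '0 0 0 1.5 0;0.05 0 0 0 0;0.05 0 0 0 0;0.05 0 0 0 0;0.05 0 0 0 0;0.05 0 0 -15 0;0.05 0 0 -30 0;0.05 0 0 -35 0;0.05 0 0 -30 0;0.05 0 0 0 0;0.05 0 0 0 0';  python3 - <<'E'
from m import *
print('handle side',onz(s,(304.8,247),.085))
im=t['color']
y=win((ht[...,1]<45)&(ht[...,2]>110),297,330,150,240)
for c in blobs(y,5):print(cv2.boundingRect(c),rect(t,c,.086))
cv2.imwrite('pics/c9.png',np.hstack([cv2.resize(im[150:250,280:340],(360,600),interpolation=cv2.INTER_CUBIC),cv2.resize(s['color'][100:180,150:208],(435,600),interpolation=cv2.INTER_CUBIC)]))
E
python3 go.py .6015 -.188 .2 -1.7
```

```text
time: 13.0
tool_pos: [0.594, 0.3321, 0.2519]
ee_rot: [3.14, 0.007, -2.932]
wrist_force: [-0.1, 0.0, -0.3]
width: 0.05
finger_force: 0.0
handle side [ 0.5977 -0.1946  0.085 ]
(297, 167, 19, 61) (array([ 0.6046, -0.1631]), array([0.0617, 0.2069]), np.float32(-1.4875238))
t 13.1 turn 0.2389 | before-turn dx,dy [ 0.0992 -0.5099] | after-turn [-0.0242 -0.5189] dz 0.0658 w 0.0502 tcp [0.5927 0.3314 0.247 ] rpy [-3.1414e+00 -1.2000e-03 -2.9324e+00] F [0.6 0.8 0.1] q6 -1.35
```

View pics/c9.png

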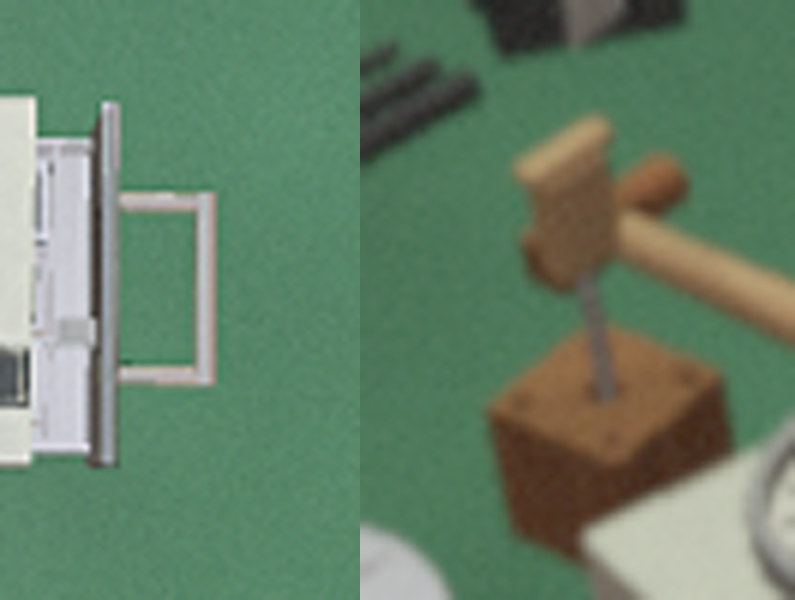

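The key is back in the block. The drawer handle bar is at (204,288) in the crop.

The manual's scale: shifts go in mm and turns go in units of 0.2 rad. Converting my numbers, -0.037 m is -37, -0.035 m is -35, 0.12 rad is 0.6.

```bash
python3 nudge.py '0.04 0 0 0 0.6;0.04 0 0 0 0.595;0.04 -1.5 -35 0 0;0.04 -1.5 -35 0 0;0.04 -1.8 -37 0 0;0.04 -1.8 -37 0 0;0.04 -1.8 -37 0 0;0.04 -1.8 -37 0 0;0.04 -1.8 -37 0 0;0.04 -1.8 -37 0 0;0.04 -1.8 -37 0 0;0.04 -1.8 -37 0 0;0.04 -1.8 -37 0 0;0.04 -1.8 -37 0 0;0.04 -1.8 -37 0 0;0.04 -1.2 -32 0 0;0.04 0 -11 0 0;0.04 0 0 0 0;0.04 0 0 0 0'; python3 - <<'E'
from m import *
print(onz(t,(313.6,197.6),.086))
E
python3 go.py .6015 -.188 .08 -1.7
```

```text
time: 14.68
tool_pos: [0.6009, -0.1884, 0.2461]
ee_rot: [3.139, -0.003, 3.111]
wrist_force: [0.3, 0.9, 0.2]
width: 0.04
finger_force: 0.0
[ 0.6013 -0.1889  0.086 ]
t 14.78 turn 0.0018 | before-turn dx,dy [-0.0001 -0.0009] | after-turn [-0.0001 -0.0009] dz 0.1861 w 0.0399 tcp [ 0.6014 -0.1871  0.2473] rpy [ 3.1402e+00 -1.1000e-03  3.1137e+00] F [-0.3  0.   0.6] q6 -1.93
```

In the tool's units: 0.03 m is 30, 0.04 m is 40.

```bash
python3 nudge.py '0.04 0 -1 30 0;0.04 0 0 40 0;0.04 0 0 40 0;0.04 0 0 40 0;0.04 0 0 25 0;0.04 0 0 9 0;0.04 0 0 0 0;0.04 0 0 0 0'; python3 go.py .6013 -.1887 .08 -1.7; python3 nudge.py '0 0 0 0 0;0 0 0 0 0;0 0 0 0 0;0 0 0 0 0;0 0 0 0 0;0 0 0 0 0'
```

```text
time: 15.45
tool_pos: [0.6023, -0.189, 0.0653]
ee_rot: [-3.141, 0.002, 3.113]
wrist_force: [-0.6, 0.5, 0.1]
width: 0.0401
finger_force: 0.0
t 15.45 turn 0.0015 | before-turn dx,dy [0.001  0.0003] | after-turn [0.001  0.0003] dz 0.0041 w 0.0401 tcp [ 0.6023 -0.189   0.0653] rpy [-3.1412e+00  1.6000e-03  3.1135e+00] F [-0.6  0.5  0.1] q6 -1.94
time: 15.95
tool_pos: [0.602, -0.1904, 0.0653]
ee_rot: [-3.141, 0.002, 3.112]
wrist_force: [-0.7, -0.8, 4.1]
width: 0.0108
finger_force: 30.0
```

In the tool's units: -0.015 m is -15, -0.01 m is -10.

```bash
python3 nudge.py '0 0 -5 0 0;0 0 -10 0 0;0 0 -15 0 0;0 0 -15 0 0;0 0 -15 0 0;0 0 -15 0 0;0 0 -7 0 0;0 0 -4 0 0;0 0 0 0 0;0 0 0 0 0;0 0 0 0 0'; python3 nudge.py '0 0 -2 0 0;0 0 0 0 0;0 0 0 0 0'
```

```text
time: 16.87
tool_pos: [0.5991, -0.2732, 0.0652]
ee_rot: [3.136, 0.0, 3.113]
wrist_force: [-1.9, 7.9, 7.4]
width: 0.0109
finger_force: 30.0
time: 17.12
tool_pos: [0.5991, -0.2731, 0.0652]
ee_rot: [3.132, -0.0, 3.114]
wrist_force: [-1.4, 11.9, 8.9]
width: 0.0111
finger_force: 30.0
```

In the tool's units: -0.04 m is -40, 0.003 m is 3.

```bash
python3 nudge.py '0 0 3 0 0;0.04 0 0 0 0;0.04 0 0 0 0;0.04 0 0 0 0;0.04 0 0 -20 0;0.04 0 0 -40 0;0.04 0 0 -40 0;0.04 0 0 -40 0;0.04 0 0 -20 0;0.04 -30 -20 0 0;0.04 -30 -40 0 0;0.04 -30 -40 0 0;0.04 -30 -40 0 0;0.04 -30 -30 0 0;0.04 0 0 0 0;0.04 0 0 0 0'; python3 - <<'E'
from m import *
cv2.imwrite('pics/c10.png',np.hstack([cv2.resize(t['color'][145:245,270:400],(455,350),interpolation=cv2.INTER_CUBIC),cv2.resize(s['color'][170:280,210:310],(318,350),interpolation=cv2.INTER_CUBIC)]))
E
```

```text
time: 18.45
tool_pos: [0.7194, -0.4242, 0.2062]
ee_rot: [3.134, -0.011, 3.109]
wrist_force: [1.0, -0.8, -0.6]
width: 0.0402
finger_force: 0.0
```

View pics/c10.png

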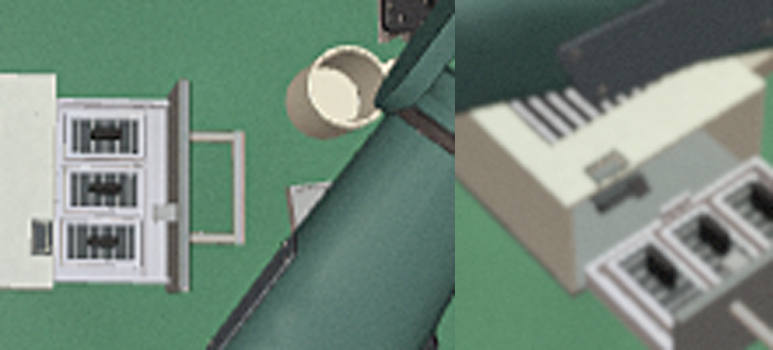

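Three panels are in the open drawer, with tabs at about (105,135), (105,188) and (103,241) in the crop.

```bash
cat > tabs.py <<'E'
from m import *
for nm,S,h,(x0,x1,y0,y1),f in(('top',t,ht,(285,317,172,228),8),):
    g=cv2.resize(cv2.GaussianBlur(h[...,2],(3,3),0)[y0:y1,x0:x1],None,fx=f,fy=f,interpolation=cv2.INTER_CUBIC)
    for c in blobs(g<52,500):
        mo=cv2.moments(c);u=((mo['m10']/mo['m00']+.5)/f-.5+x0,(mo['m01']/mo['m00']+.5)/f-.5+y0)
        print(nm,np.round(u,1),cv2.contourArea(c)/f/f,onz(S,u,.062)[:2],'ang img',cv2.minAreaRect(c)[1:])
E
python3 tabs.py; python3 go.py .60 -.16 .2 88.3
```

```text
top [300.  183.1] 12.515625 [ 0.6558 -0.1462] ang img ((15.0, 63.0), 90.0)
top [299.9 198.7] 8.328125 [ 0.6007 -0.1443] ang img ((13.824366569519043, 60.00812911987305), 88.8982925415039)
t 18.65 turn -1.5701 | before-turn dx,dy [0.1298 0.2591] | after-turn [-0.259  0.13 ] dz 0.0471 w 0.04 tcp [ 0.7223 -0.4228  0.2283] rpy [-3.1326  0.0152  3.1126] F [-0.4  0.4  0.5] q6 -2.14
```

In the tool's units: 0.121 rad is 0.605.

```bash
python3 nudge.py '0.03 0 0 0 0.6;0.03 0 0 0 0.605;0.03 0 0 0 0.605;0.03 0 0 0 0.605;0.03 0 0 0 0.605;0.03 0 0 0 0.605;0.03 0 0 0 0.605;0.03 0 0 0 0.605;0.03 0 0 0 0.605;0.03 0 0 0 0.605;0.03 0 0 0 0.605;0.03 0 0 0 0.605;0.03 0 0 0 0.605;0.03 0 0 0 0'; python3 tabs.py; python3 go.py .6556 -.146 .16 88.3
```

```text
time: 19.82
tool_pos: [0.7222, -0.4222, 0.2284]
ee_rot: [3.127, 0.009, 1.539]
wrist_force: [0.0, 0.4, -0.5]
width: 0.0299
finger_force: 0.0
top [299.9 183.1] 12.265625 [ 0.6556 -0.1459] ang img ((15.0, 63.0), 90.0)
top [300.  198.7] 9.4453125 [ 0.6007 -0.1446] ang img ((14.0, 64.0), 90.0)
t 19.92 turn 0.0026 | before-turn dx,dy [ 0.2745 -0.0738] | after-turn [ 0.2743 -0.0745] dz 0.0853 w 0.0302 tcp [ 0.7219 -0.4224  0.2265] rpy [3.1291 0.0074 1.5437] F [-0.8 -0.1 -0.1] q6 -0.57
```

In the tool's units: 0.035 m is 35, 0.03 m is 30, 0.002 rad is 0.01.

```bash
python3 nudge.py '0.03 20 -5 0 0.01;0.03 30 -8.5 0 0;0.03 35 -9.5 0 0;0.03 35 -9.5 0 0;0.03 35 -9.5 0 0;0.03 35 -9.5 0 0;0.03 35 -9.5 0 0;0.03 30 -9 20 0;0.03 19.3 -4.5 30 0;0.03 0 0 30 0;0.03 0 0 0 0;0.03 0 0 0 0;0.03 0 0 0 0'; python3 go.py .6556 -.146 .06 88.3
```

```text
time: 21.0
tool_pos: [0.6574, -0.1474, 0.1423]
ee_rot: [3.132, 0.004, 1.538]
wrist_force: [0.4, -0.4, 0.6]
width: 0.0297
finger_force: 0.0
t 21.0 turn -0.0029 | before-turn dx,dy [ 0.0013 -0.0019] | after-turn [ 0.0013 -0.0019] dz 0.1011 w 0.0297 tcp [ 0.6574 -0.1474  0.1423] rpy [3.1319 0.0043 1.5382] F [ 0.4 -0.4  0.6] q6 -0.27
```

```bash
python3 nudge.py '0.03 1 -1.8 20 -0.015;0.03 0 0 30 0;0.03 0 0 30 0;0.03 0 0 15 0;0.03 0 0 3 0;0.03 0 0 0 0;0.03 0 0 0 0;0.03 0 0 0 0'; python3 go.py .6556 -.146 .0605 88.3
```

```text
time: 21.67
tool_pos: [0.6573, -0.1468, 0.045]
ee_rot: [3.13, 0.005, 1.54]
wrist_force: [-0.6, -0.4, -0.1]
width: 0.0302
finger_force: 0.0
t 21.67 turn -0.0006 | before-turn dx,dy [ 0.0007 -0.0017] | after-turn [ 0.0007 -0.0017] dz 0.0033 w 0.0302 tcp [ 0.6573 -0.1468  0.045 ] rpy [3.1302 0.0046 1.5405] F [-0.6 -0.4 -0.1] q6 -0.27
```

In the tool's units: -0.035 m is -35, -0.015 m is -15.

```bash
python3 nudge.py '0 0 -1.5 3 0;0 0 0 0 0;0 0 0 0 0;0 0 0 0 0;0 0 0 0 0;0 0 0 0 0;0 0 0 -15 0;0 0 0 -35 0;0 0 0 -35 0;0 0 0 -35 0;0 0 0 0 0;0 0 0 0 0'; python3 - <<'E'
import numpy as np
a=np.radians(6.4)
for k in(-.064,0,.064):print(np.round([.5054+k*np.cos(a),-.4057+k*np.sin(a)],4))
E
python3 go.py .569 -.3986 .12 96.4
```

```text
time: 22.67
tool_pos: [0.6543, -0.1457, 0.1615]
ee_rot: [3.13, 0.005, 1.541]
wrist_force: [0.2, 0.4, -1.9]
width: 0.0097
finger_force: 30.0
[ 0.4418 -0.4128]
[ 0.5054 -0.4057]
[ 0.569  -0.3986]
t 22.67 turn -0.1416 | before-turn dx,dy [-0.2553 -0.0777] | after-turn [-0.2418 -0.1129] dz 0.0603 w 0.0097 tcp [ 0.6543 -0.1457  0.1615] rpy [3.1304 0.0046 1.5409] F [ 0.2  0.4 -1.9] q6 -0.27
```

```bash
python3 nudge.py '0 0 0 0 -0.355;0 0 0 0 -0.353;0 -15 -7 0 0;0 -30 -14 0 0;0 -35 -16.3 0 0;0 -35 -16.3 0 0;0 -35 -16.3 0 0;0 -35 -16.3 0 0;0 -30 -14 0 0;0 -20 -9.5 0 0;0 -6.8 -3.2 0 0;0 0 0 0 0;0 0 0 0 0;0 0 0 0 0'; python3 go.py .569 -.3986 .048 96.4; python3 - <<'E'
from m import *
cv2.imwrite('pics/c11.png',np.hstack([cv2.resize(t['color'][170:280,330:420],(360,440),interpolation=cv2.INTER_CUBIC),cv2.resize(s['color'][260:384,270:400],(440,420),interpolation=cv2.INTER_CUBIC,).copy() if 0 else cv2.resize(s['color'][260:384,270:394],(440,440),interpolation=cv2.INTER_CUBIC)]))
E
```

```text
time: 23.83
tool_pos: [0.5681, -0.3966, 0.158]
ee_rot: [3.137, 0.002, 1.684]
wrist_force: [-0.2, 0.4, -1.4]
width: 0.0099
finger_force: 30.0
t 23.83 turn 0.001 | before-turn dx,dy [-0.0021  0.0007] | after-turn [-0.0021  0.0007] dz 0.1288 w 0.0099 tcp [ 0.5681 -0.3966  0.158 ] rpy [3.1369e+00 2.1000e-03 1.6835e+00] F [-0.2  0.4 -1.4] q6 -0.8
```

View pics/c11.png

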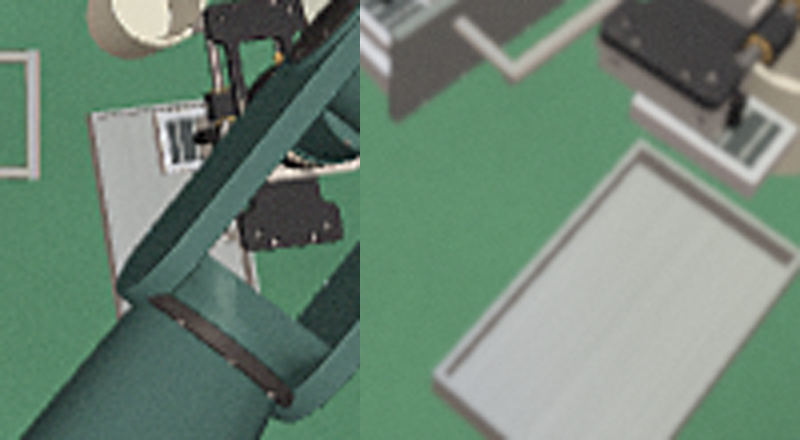

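```bash
python3 - <<'E'
from m import *
D=lambda x,y:((x-360+.5)/3.548-.5+270,(y+.5)/3.548-.5+260)
a=np.radians(6.4);c,n=np.cos(a),np.sin(a)
e=lambda x,y:np.array([.5054+c*x-n*y,-.4057+n*x+c*y])
print(onz(s,D(640,143),.024),e(.106,.061),onz(s,D(435,380),.024),e(-.106,.061),onz(s,D(799,257),.024),e(.106,-.061))
T=lambda x,y:((x+.5)/4-.5+330,(y+.5)/4-.5+170)
print(onz(t,T(91,114),.024))
E
```

```text
[ 0.5992 -0.3398  0.024 ] [ 0.6039 -0.3333] [ 0.3895 -0.3646  0.024 ] [ 0.3933 -0.3569] [ 0.6105 -0.4571  0.024 ] [ 0.6175 -0.4545]
[ 0.6038 -0.336   0.024 ]
```

In the tool's units: 0.005 m is 5, -0.0049 m is -4.9.

```bash
python3 nudge.py '0 -4.9 -1.6 20 0;0 0 0 30 0;0 0 0 30 0;0 0 0 30 0;0 0 0 15 0;0 0 0 5 0;0 0 0 0 0;0 0 0 0 0;0 0 0 0 0'; python3 go.py .567 -.4015 .0465 96.4
```

```text
time: 24.78
tool_pos: [0.5689, -0.4044, 0.0315]
ee_rot: [3.133, 0.007, 1.683]
wrist_force: [-0.4, -0.7, -1.8]
width: 0.0097
finger_force: 30.0
t 24.78 turn 0.0003 | before-turn dx,dy [ 0.0031 -0.0015] | after-turn [ 0.0031 -0.0015] dz 0.0038 w 0.0097 tcp [ 0.5689 -0.4044  0.0315] rpy [3.1333 0.007  1.6828] F [-0.4 -0.7 -1.8] q6 -0.81
```

In the tool's units: 0.004 m is 4, 0.003 m is 3.

```bash
python3 nudge.py '0 3 -1 4 0;0 0 0 0 0;0 0 0 0 0'; python3 nudge.py '0.03 0 0 0 0;0.03 0 0 0 0;0.03 0 0 0 0;0.03 0 0 -20 0;0.03 0 0 -35 0;0.03 0 0 -35 0;0.03 0 0 -35 0;0.03 0 0 0 0;0.03 0 0 0 0'; python3 tabs.py; python3 go.py .601 -.1445 .16 88.3
```

```text
time: 25.03
tool_pos: [0.5662, -0.4008, 0.0254]
ee_rot: [3.136, 0.004, 1.683]
wrist_force: [0.1, 0.1, -1.4]
width: 0.0097
finger_force: 30.0
time: 25.78
tool_pos: [0.567, -0.4018, 0.1545]
ee_rot: [3.131, 0.01, 1.682]
wrist_force: [-0.8, -0.3, -0.6]
width: 0.0298
finger_force: 0.0
top [299.9 198.7] 9.515625 [ 0.6007 -0.1443] ang img ((14.0, 62.0), 90.0)
t 25.88 turn 0.1412 | before-turn dx,dy [0.2501 0.0641] | after-turn [0.2567 0.0283] dz 0.0078 w 0.0299 tcp [ 0.5651 -0.4002  0.149 ] rpy [3.1371e+00 3.1000e-03 1.6823e+00] F [-0.   0.9 -0.4] q6 -0.81
```

```bash
python3 nudge.py '0.03 0 0 0 0.355;0.03 0 0 0 0.35;0.03 20 2 0 0;0.03 35 4 0 0;0.03 40 4.5 0 0;0.03 40 4.5 0 0;0.03 40 4.5 0 0;0.03 40 4.5 0 0;0.03 28 3 0 0;0.03 13.7 1.3 0 0;0.03 0 0 30 0;0.03 0 0 30 0;0.03 0 0 0 0;0.03 0 0 0 0'; python3 go.py .601 -.1445 .0605 88.3
```

```text
time: 27.05
tool_pos: [0.5991, -0.1448, 0.0854]
ee_rot: [-3.14, 0.001, 1.541]
wrist_force: [0.6, -0.3, 0.6]
width: 0.0304
finger_force: 0.0
t 27.05 turn -0.0004 | before-turn dx,dy [0.0004 0.0019] | after-turn [0.0004 0.0019] dz 0.0437 w 0.0304 tcp [ 0.5991 -0.1448  0.0854] rpy [-3.1396e+00  1.1000e-03  1.5407e+00] F [ 0.6 -0.3  0.6] q6 -0.3
```

In the tool's units: 0.02 m is 20, 0.018 m is 18.

```bash
python3 nudge.py '0.03 0 1.5 20 0;0.03 0 0 18 0;0.03 0 0 5 0;0.03 0 0 0 0;0.03 0 0 0 0;0.03 0 0 0 0'; python3 go.py .601 -.1445 .0605 88.3
```

```text
time: 27.55
tool_pos: [0.6045, -0.1457, 0.0482]
ee_rot: [3.133, 0.004, 1.541]
wrist_force: [0.5, -0.3, -0.1]
width: 0.0299
finger_force: 0.0
t 27.55 turn -0.0002 | before-turn dx,dy [ 0.0011 -0.0035] | after-turn [ 0.0011 -0.0035] dz 0.0065 w 0.0299 tcp [ 0.6045 -0.1457  0.0482] rpy [3.1328 0.004  1.5409] F [ 0.5 -0.3 -0.1] q6 -0.3
```

In the tool's units: 0.005 m is 5, -0.0015 m is -1.5.

```bash
python3 nudge.py '0.03 0.5 -1.5 5 0;0.03 0 0 0 0;0.03 0 0 0 0'; python3 nudge.py '0 0 0 0 0;0 0 0 0 0;0 0 0 0 0;0 0 0 0 0;0 0 0 0 0;0 0 0 0 0'
```

```text
time: 27.8
tool_pos: [0.6018, -0.1445, 0.0413]
ee_rot: [3.136, 0.003, 1.541]
wrist_force: [-0.4, 0.4, 0.6]
width: 0.0301
finger_force: 0.0
time: 28.3
tool_pos: [0.6016, -0.1445, 0.0413]
ee_rot: [3.136, 0.003, 1.541]
wrist_force: [-2.5, -0.2, 1.5]
width: 0.0097
finger_force: 30.0
```

In the tool's units: -0.035 m is -35, -0.015 m is -15, -0.071 rad is -0.355.

```bash
python3 nudge.py '0 0 0 -15 0;0 0 0 -35 0;0 0 0 -35 0;0 0 0 -35 0;0 0 0 0 -0.355;0 0 0 0 -0.353;0 0 0 0 0;0 0 0 0 0'; python3 go.py .5035 -.4085 .048 96.4
```

```text
time: 28.97
tool_pos: [0.6009, -0.144, 0.1603]
ee_rot: [3.137, 0.003, 1.681]
wrist_force: [-1.2, 0.4, -1.6]
width: 0.0098
finger_force: 30.0
t 28.97 turn -0.0013 | before-turn dx,dy [-0.2522 -0.126 ] | after-turn [-0.252  -0.1263] dz 0.1311 w 0.0098 tcp [ 0.6009 -0.144   0.1603] rpy [3.1373 0.0033 1.6812] F [-1.2  0.4 -1.6] q6 -0.44
```

In the tool's units: -0.035 m is -35, -0.03 m is -30.

```bash
python3 nudge.py '0 -15 -7.5 0 0;0 -30 -15 0 0;0 -35 -17.5 0 0;0 -35 -17.5 0 0;0 -35 -17.5 0 0;0 -35 -17.5 0 0;0 -35 -17.5 0 0;0 -22 -11 0 0;0 -10 -5.3 20 0;0 0 0 30 0;0 0 0 30 0;0 0 0 25 0;0 0 0 0 0;0 0 0 0 0'; python3 go.py .5035 -.4085 .047 96.4
```

```text
time: 30.13
tool_pos: [0.503, -0.4077, 0.0535]
ee_rot: [3.14, -0.001, 1.682]
wrist_force: [-0.4, 0.1, -0.2]
width: 0.0097
finger_force: 30.0
t 30.13 turn -0.0006 | before-turn dx,dy [-0.0009  0.0004] | after-turn [-0.0009  0.0004] dz 0.0253 w 0.0097 tcp [ 0.503  -0.4077  0.0535] rpy [ 3.1403e+00 -1.0000e-03  1.6819e+00] F [-0.4  0.1 -0.2] q6 -0.88
```

In the tool's units: 0.012 m is 12, 0.01 m is 10.

```bash
python3 nudge.py '0 0 0 12 0;0 0 0 10 0;0 0 0 4 0;0 0 0 0 0;0 0 0 0 0;0 0 0 0 0'; python3 go.py .5035 -.4085 .0455 96.4
```

```text
time: 30.63
tool_pos: [0.505, -0.4094, 0.0312]
ee_rot: [3.136, 0.005, 1.683]
wrist_force: [0.1, 0.2, -0.4]
width: 0.0097
finger_force: 30.0
t 30.63 turn 0.0005 | before-turn dx,dy [ 0.001  -0.0014] | after-turn [ 0.001  -0.0014] dz 0.0045 w 0.0097 tcp [ 0.505  -0.4094  0.0312] rpy [3.1356 0.0048 1.683 ] F [ 0.1  0.2 -0.4] q6 -0.88
```

```bash
python3 nudge.py '0 0 0 3 0;0 0 0 0 0;0 0 0 0 0;0 0 0 0 0'; python3 nudge.py '0.03 0 0 0 0;0.03 0 0 0 0;0.03 0 0 0 0;0.03 0 0 -20 0;0.03 0 0 -35 0;0.03 0 0 -35 0;0.03 0 0 -35 0;0.03 0 0 0 0;0.03 0 0 0 0'; python3 - <<'E'
from m import *
g=ht[...,2]
x0,x1,y0,y1=286,312,204,224
G=cv2.resize(cv2.GaussianBlur(g,(3,3),0)[y0:y1,x0:x1],None,fx=8,fy=8,interpolation=cv2.INTER_CUBIC)
print(G.min())
for c in blobs(G<70,300):
    (a,b),sz,an=cv2.minAreaRect(c);print(sz,an,onz(t,((a+.5)/8-.5+x0,(b+.5)/8-.5+y0),.062))
E
python3 go.py .547 -.143 .16 88.3
```

```text
time: 30.97
tool_pos: [0.5047, -0.4091, 0.0275]
ee_rot: [3.136, 0.004, 1.683]
wrist_force: [-0.2, -0.3, -1.3]
width: 0.0098
finger_force: 30.0
time: 31.72
tool_pos: [0.5054, -0.4101, 0.1568]
ee_rot: [3.131, 0.01, 1.683]
wrist_force: [0.0, -0.5, -0.3]
width: 0.0302
finger_force: 0.0
51
(25.0, 73.0) 90.0 [ 0.5486 -0.1399  0.062 ]
t 31.82 turn 0.1419 | before-turn dx,dy [0.2589 0.0728] | after-turn [0.2666 0.0355] dz 0.0105 w 0.0299 tcp [ 0.5036 -0.4084  0.1517] rpy [3.1371e+00 3.0000e-03 1.6830e+00] F [ 0.4  0.8 -1.2] q6 -0.88
```

```bash
python3 nudge.py '0.03 0 0 0 0.355;0.03 0 0 0 0.3525;0.03 20 2.7 0 0;0.03 35 4.7 0 0;0.03 40 5.4 0 0;0.03 40 5.4 0 0;0.03 40 5.4 0 0;0.03 40 5.4 0 0;0.03 32 4.3 0 0;0.03 20 2.7 0 0;0.03 0 0 30 0;0.03 0 0 30 0;0.03 0 0 0 0;0.03 0 0 0 0;0.03 0 0 0 0'; python3 go.py .5475 -.1425 .0605 88.3
```

```text
time: 33.07
tool_pos: [0.548, -0.1432, 0.0917]
ee_rot: [3.137, 0.003, 1.541]
wrist_force: [-0.7, 0.8, -0.7]
width: 0.0301
finger_force: 0.0
t 33.07 turn -0.0001 | before-turn dx,dy [ 0.0007 -0.0005] | after-turn [ 0.0007 -0.0005] dz 0.05 w 0.0301 tcp [ 0.548  -0.1432  0.0917] rpy [3.1368e+00 2.7000e-03 1.5411e+00] F [-0.7  0.8 -0.7] q6 -0.33
```

```bash
python3 nudge.py '0.03 0 0 20 0;0.03 0 0 20 0;0.03 0 0 7 0;0.03 0 0 0 0;0.03 0 0 0 0;0.03 0 0 0 0;0.03 0 0 2 0;0.03 0 0 0 0;0.03 0 0 0 0'; python3 nudge.py '0 0 0 0 0;0 0 0 0 0;0 0 0 0 0;0 0 0 0 0;0 0 0 0 0;0 0 0 0 0'
```

```text
time: 33.82
tool_pos: [0.5487, -0.1433, 0.0435]
ee_rot: [3.135, 0.003, 1.542]
wrist_force: [-0.1, -0.4, 0.8]
width: 0.0298
finger_force: 0.0
time: 34.32
tool_pos: [0.5481, -0.1432, 0.0429]
ee_rot: [3.137, 0.003, 1.541]
wrist_force: [-1.5, 1.2, 2.5]
width: 0.0096
finger_force: 30.0
```

In the tool's units: -0.035 m is -35, -0.015 m is -15, -0.071 rad is -0.355.

```bash
python3 nudge.py '0 0 0 -15 0;0 0 0 -35 0;0 0 0 -35 0;0 0 0 -35 0;0 0 0 0 -0.355;0 0 0 0 -0.353;0 0 0 0 0;0 0 0 0 0'; python3 go.py .44 -.4155 .048 96.4
```

```text
time: 34.98
tool_pos: [0.5475, -0.1427, 0.1621]
ee_rot: [3.137, 0.003, 1.681]
wrist_force: [0.3, -0.8, -0.9]
width: 0.0099
finger_force: 30.0
t 34.98 turn -0.001 | before-turn dx,dy [-0.2593 -0.1369] | after-turn [-0.2591 -0.1372] dz 0.1329 w 0.0099 tcp [ 0.5475 -0.1427  0.1621] rpy [3.1372 0.0034 1.6814] F [ 0.3 -0.8 -0.9] q6 -0.47
```

```bash
python3 nudge.py '0 -15 -8 0 0;0 -30 -16 0 0;0 -35 -18.5 0 0;0 -35 -18.5 0 0;0 -35 -18.5 0 0;0 -35 -18.5 0 0;0 -35 -18.5 0 0;0 -27 -14.5 0 0;0 -12 -6.2 20 0;0 0 0 30 0;0 0 0 30 0;0 0 0 25 0;0 0 0 0 0;0 0 0 0 0;0 0 0 0 0'; python3 go.py .44 -.4155 .047 96.4
```

```text
time: 36.23
tool_pos: [0.4416, -0.4164, 0.0592]
ee_rot: [3.135, 0.005, 1.683]
wrist_force: [-0.4, -0.7, -0.2]
width: 0.01
finger_force: 30.0
t 36.23 turn 0.0001 | before-turn dx,dy [ 0.0011 -0.0014] | after-turn [ 0.0011 -0.0014] dz 0.031 w 0.01 tcp [ 0.4416 -0.4164  0.0592] rpy [3.1354 0.0051 1.6826] F [-0.4 -0.7 -0.2] q6 -0.96
```

In the tool's units: 0.015 m is 15, 0.01 m is 10.

```bash
python3 nudge.py '0 0 0 15 0;0 0 0 10 0;0 0 0 4 0;0 0 0 0 0;0 0 0 0 0;0 0 0 0 0;0 0 0 0 0'; python3 go.py .44 -.4155 .0465 96.4
```

```text
time: 36.82
tool_pos: [0.4416, -0.4165, 0.03]
ee_rot: [3.135, 0.005, 1.683]
wrist_force: [-0.3, 0.8, -1.8]
width: 0.01
finger_force: 30.0
t 36.82 turn 0.0006 | before-turn dx,dy [ 0.0011 -0.0015] | after-turn [ 0.0011 -0.0015] dz 0.0023 w 0.01 tcp [ 0.4416 -0.4165  0.03  ] rpy [3.1354 0.0052 1.6831] F [-0.3  0.8 -1.8] q6 -0.96
```

In the tool's units: -0.035 m is -35, -0.03 m is -30, 0.071 rad is 0.355.

```bash
python3 nudge.py '0 0 0 2 0;0 0 0 0 0;0.03 0 0 0 0;0.03 0 0 0 0;0.03 0 0 0 0;0.03 0 0 -20 0;0.03 0 0 -35 0;0.03 0 0 -35 0;0.03 0 0 -30 0;0.0 0 0 0 0.355;0 0 0 0 0.3525;0 0 0 0 0;0 0 0 0 0'; python3 go.py .597 -.312 .082 88.3
```

```text
time: 37.9
tool_pos: [0.4404, -0.4156, 0.147]
ee_rot: [3.136, 0.003, 1.543]
wrist_force: [-0.1, 0.1, -0.5]
width: 0.0072
finger_force: 0.0
t 37.9 turn 0.0022 | before-turn dx,dy [0.1078 0.1537] | after-turn [0.1082 0.1535] dz 0.0838 w 0.0072 tcp [ 0.4404 -0.4156  0.147 ] rpy [3.1360e+00 2.9000e-03 1.5433e+00] F [-0.1  0.1 -0.5] q6 -0.82
```

```bash
python3 nudge.py '0 14 20 0 0;0 22 31 0 0;0 22 31 0 0;0 22 31 0 0;0 18 27 0 0;0 10 13.5 10 0;0 0 0 30 0;0 0 0 30 0;0 0 0 13 0;0 0 0 0 0;0 0 0 0 0'; python3 go.py .597 -.312 .082 88.3;  python3 - <<'E'
from m import *
g=lambda im,a,b,c,d,w,h:cv2.resize(im[c:d,a:b],(w,h),interpolation=cv2.INTER_CUBIC)
cv2.imwrite('pics/c12.png',np.hstack([g(t['color'],280,400,150,270,400,400),g(s['color'],235,405,220,384,400,400)]))
E
```

```text
time: 38.82
tool_pos: [0.5963, -0.3125, 0.0632]
ee_rot: [3.139, 0.002, 1.541]
wrist_force: [0.7, -0.2, -0.4]
width: 0.0007
finger_force: 0.0
t 38.82 turn 0.0001 | before-turn dx,dy [0.0005 0.0007] | after-turn [0.0005 0.0007] dz 0.0 w 0.0007 tcp [ 0.5963 -0.3125  0.0632] rpy [3.1387e+00 1.6000e-03 1.5412e+00] F [ 0.7 -0.2 -0.4] q6 -0.54
```

View pics/c12.png

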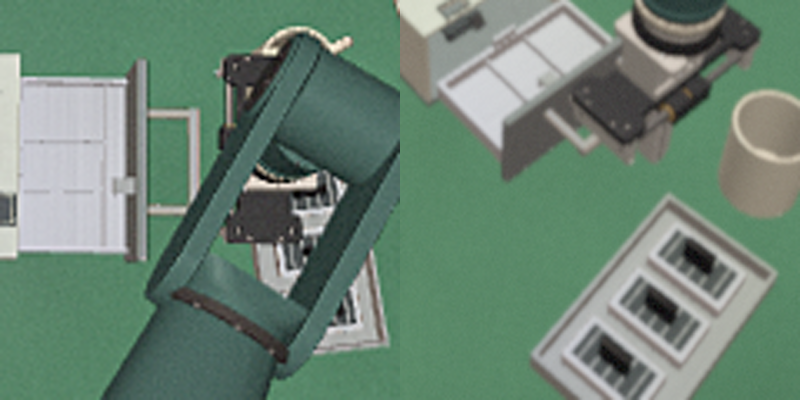

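All three panels lie flat in the tray with tabs up, and the drawer is empty. Next I'll push the drawer shut.

```bash
python3 nudge.py '0 15 0 0 0;0 15 0 0 0;0 12 0 0 0;0 15 0 0 0;0 15 0 0 0;0 15 0 0 0;0 15 0 0 0;0 12 0 0 0;0 8 0 0 0;0 0 0 0 0;0 0 0 0 0'; python3 nudge.py '0 5 0 0 0;0 5 0 0 0;0 3 0 0 0;0 0 0 0 0;0 0 0 0 0'
```

```text
time: 39.83
tool_pos: [0.6011, -0.1899, 0.0642]
ee_rot: [3.136, 0.003, 1.542]
wrist_force: [-0.1, -3.9, 1.6]
width: 0.0009
finger_force: 1.4
time: 40.25
tool_pos: [0.6013, -0.1826, 0.0643]
ee_rot: [3.135, 0.011, 1.539]
wrist_force: [-0.3, -12.1, 1.2]
width: 0.0004
finger_force: 5.7
```

```bash
python3 nudge.py '0 4 0 0 0;0 3 0 0 0;0 0 0 0 0;0 0 0 0 0'; python3 nudge.py '0 4 0 0 0;0 0 0 0 0;0 0 0 0 0'
```

```text
time: 40.58
tool_pos: [0.6016, -0.1744, 0.0642]
ee_rot: [3.135, 0.008, 1.539]
wrist_force: [0.5, -8.8, 2.4]
width: 0.0006
finger_force: 4.3
time: 40.83
tool_pos: [0.6018, -0.1693, 0.0642]
ee_rot: [3.136, 0.007, 1.539]
wrist_force: [0.5, -6.5, 1.7]
width: 0.0007
finger_force: 3.4
```

In the tool's units: 0.003 m is 3.

```bash
python3 nudge.py '0 3 0 0 0;0 0 0 0 0;0 0 0 0 0'; python3 nudge.py '0 2 0 0 0;0 0 0 0 0;0 0 0 0 0'
```

```text
time: 41.08
tool_pos: [0.6018, -0.1676, 0.0643]
ee_rot: [3.135, 0.009, 1.539]
wrist_force: [0.9, -9.2, 0.8]
width: 0.0002
finger_force: 4.7
time: 41.33
tool_pos: [0.6018, -0.1676, 0.0643]
ee_rot: [3.135, 0.012, 1.538]
wrist_force: [0.8, -13.1, 1.7]
width: 0.0006
finger_force: 6.6
```

```bash
python3 nudge.py '0 3 0 0 0;0 0 0 0 0;0 0 0 0 0'; python3 nudge.py '0 3 0 0 0;0 0 0 0 0;0 0 0 0 0';  python3 nudge.py '0 -10 0 0 0;0 -20 0 0 0;0 -30 0 0 0;0 -20 0 -30 0;0 0 0 -30 0;0 0 0 -40 0;0.06 0 0 -40 0;0.06 0 0 0 0;0.06 0 0 0 0'
python3 - <<'E'
from m import *
y=win((ht[...,1]<45)&(ht[...,2]>110),292,330,150,240)
g=lambda im,a,b,c,d,w,h:cv2.resize(im[c:d,a:b],(w,h),interpolation=cv2.INTER_CUBIC)
cv2.imwrite('pics/c13.png',np.hstack([g(t['color'],270,350,150,250,400,500),g(s['color'],180,320,130,270,400,400).repeat(1,0) if 0 else g(s['color'],190,302,130,270,400,500)]))
np.savez('pics/c13.npz',t=t['color'])
ng=~((ht[...,0]>55)&(ht[...,0]<95)&(ht[...,1]>70))
for row in (190,195,200,205): print(row,np.where(ng[row,285:340])[0]+285)
E
python3 go.py .441 .357 .2 7.3
```

```text
time: 41.58
tool_pos: [0.6018, -0.1675, 0.0644]
ee_rot: [3.135, 0.018, 1.537]
wrist_force: [0.5, -18.8, -0.4]
width: 0.0008
finger_force: 9.5
time: 41.83
tool_pos: [0.6018, -0.1675, 0.0645]
ee_rot: [3.134, 0.023, 1.536]
wrist_force: [0.5, -25.3, -1.2]
width: 0.0006
finger_force: 12.4
time: 42.58
tool_pos: [0.6, -0.2352, 0.2074]
ee_rot: [3.131, 0.004, 1.541]
wrist_force: [-0.0, 0.2, -0.4]
width: 0.0169
finger_force: 0.0
190 [285 286 287 288 302 303 304 305 331 332 333 334 336 337 338]
195 [285 286 287 288 302 303 304 305 325 326 327 329 330 331 332 333 334 335
 337 338 339]
200 [285 286 287 288 302 303 304 322 326 327 328 329 330 331 332 335 336 337
 338 339]
205 [285 286 287 288 302 303 304 320 322 324 325 326 327 328 329 330 332 333
 334 335 336 337 338 339]
t 42.68 turn 1.4141 | before-turn dx,dy [ 0.5865 -0.1744] | after-turn [-0.0808 -0.6065] dz 0.0211 w 0.0248 tcp [ 0.5982 -0.2344  0.2023] rpy [3.1392e+00 4.0000e-04 1.5415e+00] F [-0.3 -0.5 -1.3] q6 -0.43
```

```bash
cat > lid.py <<'E'
from m import *
from scipy.optimize import least_squares
# lid disc: fit circle to rim contour cast on z=.008
import sys
z=float(sys.argv[1]) if len(sys.argv)>1 else .008
for S,h,w in((t,ht,(120,205,215,290)),(s,hs,(90,178,150,225))):
    m=win((h[...,1]<40)&(h[...,2]>150),*w); m=cv2.morphologyEx(m.astype(np.uint8),cv2.MORPH_CLOSE,np.ones((9,9)))
    for c in blobs(m,400)[:1]:
        p=np.array([onz(S,q,z)[:2] for q in cv2.convexHull(c)[:,0,:]],np.float32)
        f=least_squares(lambda v:np.hypot(*(p-v[:2]).T)-v[2],[*p.mean(0),.07],loss='soft_l1',f_scale=.002).x; print('lid',f)
    k=blobs(win(h[...,2]<75,*w)&(1>0),20)
    for c in k[:1]:print('nut',rect(S,c,.055))
E
python3 lid.py; python3 - <<'E'
from m import *
a=cv2.imread('pics/top0.png')
f=lambda im:np.where(~((h:=cv2.cvtColor(im,cv2.COLOR_BGR2HSV))[195,285:312,0]>55)|(h[195,285:312,1]<70))[0]+285
print(f(a),f(t['color']),a[195,300:308].mean(1),t['color'][195,300:308].mean(1))
E
```

```text
lid [0.4409 0.3597 0.0715]
nut (array([0.4395, 0.3449]), array([0.0485, 0.0176]), np.float32(1.2096184))
lid [0.4386 0.3577 0.0732]
nut (array([0.4274, 0.3367]), array([0.0616, 0.0399]), np.float32(55.92827))
[285 286 287 288 302 303 304 305] [285 286 287 288 302 303 304 305] [102.6667  95.3333 171.     181.6667 169.      75.     103.6667 101.6667] [104.      94.3333 179.3333 186.6667 175.      79.3333 103.6667 107.    ]
```

```bash
python3 nudge.py '0.05 20 -6 0 0;0.05 38 -11.3 0 0;0.05 39 -11.5 0 0;0.05 39 -11.5 0 0;0.05 39 -11.5 0 0;0.05 39 -11.5 0 0;0.05 39 -11.5 0 0;0.05 39 -11.5 0 0;0.05 39 -11.5 0 0;0.05 39 -11.5 0 0;0.05 39 -11.5 0 0;0.05 39 -11.5 0 0;0.05 39 -11.5 0 0;0.05 39 -11.5 0 0;0.05 39 -11.5 0 0;0.05 23.5 -18.7 0 0;0.05 0 0 0 -0.6;0.05 0 0 0 -0.6;0.05 0 0 0 -0.6;0.05 0 0 0 -0.6'
python3 nudge.py '0.05 0 0 0 -0.6;0.05 0 0 0 -0.6;0.05 0 0 0 -0.6;0.05 0 0 0 -0.6;0.05 0 0 0 -0.6;0.05 0 0 0 -0.6;0.05 0 0 0 -0.6;0.05 0 0 0 -0.6;0.05 0 0 0 -0.6;0.05 0 0 0 -0.6;0.05 0 0 0 -0.24;0.05 0 0 0 0;0.05 0 0 0 0';python3 go.py .441 .359 .1 7.3
```

```text
time: 44.55
tool_pos: [0.4298, 0.3588, 0.2001]
ee_rot: [3.141, 0.005, 2.029]
wrist_force: [0.3, -0.6, 0.2]
width: 0.0501
finger_force: 0.0
time: 45.63
tool_pos: [0.4303, 0.3585, 0.2005]
ee_rot: [-3.137, 0.003, -3.015]
wrist_force: [0.3, 0.5, -0.9]
width: 0.0503
finger_force: 0.0
t 45.63 turn -0.0008 | before-turn dx,dy [-0.0107 -0.0008] | after-turn [-0.0107 -0.0008] dz 0.1193 w 0.0503 tcp [0.4303 0.3585 0.2005] rpy [-3.137   0.0033 -3.0149] F [ 0.3  0.5 -0.9] q6 -1.1
```

Correct, descend to just above the wings and check in a picture.

```bash
python3 nudge.py '0.05 -10.7 -0.8 30 0;0.05 0 0 30 0;0.05 0 0 30 0;0.05 0 0 30 0;0.05 0 0 10 0;0.05 0 0 0 0;0.05 0 0 0 0;0.05 0 0 0 0'; python3 go.py .441 .359 .055 7.3;python3 - <<'E'
from m import *
g=lambda im,a,b,c,d,w,h:cv2.resize(im[c:d,a:b],(w,h),interpolation=cv2.INTER_CUBIC)
cv2.imwrite('pics/c14.png',np.hstack([g(t['color'],130,190,215,275,300,300),g(s['color'],100,175,140,215,500,500)[:300] if 0 else g(s['color'],100,175,140,215,300,300)]))
E
```

```text
time: 46.3
tool_pos: [0.4435, 0.3597, 0.074]
ee_rot: [-3.14, 0.009, -3.014]
wrist_force: [0.2, 0.6, -0.1]
width: 0.0502
finger_force: 0.0
t 46.3 turn 0.0003 | before-turn dx,dy [ 0.0025 -0.0004] | after-turn [ 0.0025 -0.0004] dz 0.0378 w 0.0502 tcp [0.4435 0.3597 0.074 ] rpy [-3.1395  0.0087 -3.0139] F [ 0.2  0.6 -0.1] q6 -1.11
```

View pics/c14.png

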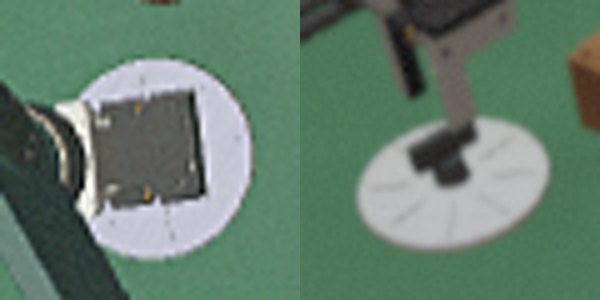

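The fingers straddle the wing bar, with tips at (410,90) and (458,130) and the bar around (443,148). I'll descend and close.

In the tool's units: 0.015 m is 15, 0.013 m is 13.

```bash
python3 nudge.py '0.05 1.5 0 15 0;0.05 0 0 13 0;0.05 0 0 6 0;0.05 0 0 0 0;0.05 0 0 0 0;0.05 0 0 0 0'; python3 go.py .441 .359 .055 7.3
```

```text
time: 46.9
tool_pos: [0.4417, 0.359, 0.039]
ee_rot: [-3.139, 0.007, -3.014]
wrist_force: [-0.4, -0.5, -0.1]
width: 0.0501
finger_force: 0.0
t 46.9 turn 0.0006 | before-turn dx,dy [0.0007 0.    ] | after-turn [0.0007 0.    ] dz 0.0028 w 0.0501 tcp [0.4417 0.359  0.039 ] rpy [-3.1388  0.0072 -3.0136] F [-0.4 -0.5 -0.1] q6 -1.11
```

```bash
python3 nudge.py '0.05 0 0 2.5 0;0 0 0 0 0;0 0 0 0 0;0 0 0 0 0;0 0 0 0 0;0 0 0 0 0;0 0 0 0 0'; python3 nudge.py '0 0 0 -10 0;0 0 0 -20 0;0 0 0 0 0;0 0 0 0 0'; python3 go.py .441 .359 .055 7.3
```

```text
time: 47.48
tool_pos: [0.4409, 0.3586, 0.0351]
ee_rot: [-3.138, 0.005, -3.014]
wrist_force: [-0.8, 0.7, -0.5]
width: 0.0132
finger_force: 1.1
time: 47.82
tool_pos: [0.4414, 0.359, 0.066]
ee_rot: [-3.139, 0.007, -3.014]
wrist_force: [0.0, 0.3, -6.0]
width: 0.0118
finger_force: 30.0
t 47.82 turn 0.0007 | before-turn dx,dy [0.0004 0.    ] | after-turn [0.0004 0.    ] dz 0.0298 w 0.0118 tcp [0.4414 0.359  0.066 ] rpy [-3.1387  0.0072 -3.0135] F [ 0.   0.3 -6. ] q6 -1.11
```

```bash
python3 nudge.py '0 0 0 -15 0;0 0 0 -30 0;0 0 0 -35 0;0 0 0 -35 0;0 0 0 -35 0;0 0 0 -25 0;0 0 0 -15 0;0 0 0 0 0;0 0 0 0 0'; python3 go.py .6107 .128 .2 7.3
```

```text
time: 48.57
tool_pos: [0.4396, 0.3592, 0.2543]
ee_rot: [-3.138, 0.005, -3.014]
wrist_force: [0.2, -0.3, -5.2]
width: 0.0119
finger_force: 30.0
t 48.57 turn 0.0006 | before-turn dx,dy [-0.1401 -0.2511] | after-turn [-0.1403 -0.2511] dz 0.0731 w 0.0119 tcp [0.4396 0.3592 0.2543] rpy [-3.1376  0.0048 -3.0135] F [ 0.2 -0.3 -5.2] q6 -1.11
```

The manual's scale: shifts go in mm and turns go in units of 0.2 rad. Converting my numbers, -0.034 m is -34, -0.032 m is -32.

```bash
python3 nudge.py '0 -10 -18 0 0;0 -18 -32 0 0;0 -19 -34 0 0;0 -19 -34 0 0;0 -19 -34 0 0;0 -19 -34 0 0;0 -18 -32 0 0;0 -12 -22 0 0;0 -6 -11 0 0;0 0 0 15 0;0 0 0 20 0;0 0 0 15 0;0 0 0 0 0;0 0 0 0 0;0 0 0 0 0'; python3 go.py .6107 .128 .19 7.3; python3 - <<'E'
from m import *
from scipy.optimize import least_squares
p=robot.get_obs()['tool_pos']; z=p[2]-.036+.008
print('z lid top',z)
for S,h in((t,ht),(s,hs)):
    u=proj(S,[p[0],p[1],z]); print('expected px',u)
    # lid is bluish-white vs deck creamy: b-r
    im=S['color'].astype(int); d=im[...,0]-im[...,2]
    x,y=u.astype(int); print('lid col',im[y-20:y+21:10,x-20:x+21:10].reshape(-1,3).tolist()[:25])
cv2.imwrite('pics/q1.png',t['color']);cv2.imwrite('pics/q1s.png',s['color'])
E
```

```text
time: 49.82
tool_pos: [0.6105, 0.1286, 0.2066]
ee_rot: [-3.138, 0.004, -3.013]
wrist_force: [0.6, 0.5, -3.8]
width: 0.0119
finger_force: 30.0
t 49.82 turn 0.0014 | before-turn dx,dy [-0.0001 -0.0006] | after-turn [-0.0001 -0.0006] dz 0.0354 w 0.0119 tcp [0.6105 0.1286 0.2066] rpy [-3.138   0.0044 -3.0128] F [ 0.6  0.5 -3.8] q6 -1.58
z lid top 0.18018689615394434
expected px [217.464  192.8808]
lid col [[112, 121, 92], [116, 122, 94], [74, 80, 63], [208, 215, 212], [80, 83, 82], [92, 101, 78], [89, 93, 70], [129, 136, 109], [84, 89, 90], [86, 91, 89], [77, 80, 70], [54, 58, 47], [118, 126, 100], [78, 80, 81], [84, 85, 86], [221, 213, 213], [218, 203, 202], [117, 122, 98], [219, 206, 205], [224, 207, 205], [210, 212, 210], [222, 203, 201], [115, 123, 98], [245, 226, 227], [207, 212, 210]]
expected px [224.194  151.2961]
lid col [[95, 124, 81], [93, 120, 83], [95, 103, 108], [90, 117, 78], [94, 122, 81], [105, 133, 161], [159, 164, 163], [95, 101, 107], [187, 192, 190], [156, 167, 157], [189, 192, 191], [190, 193, 191], [41, 43, 47], [186, 190, 188], [183, 187, 186], [191, 193, 191], [176, 178, 178], [189, 192, 190], [188, 190, 189], [181, 184, 184], [157, 167, 167], [133, 144, 148], [145, 156, 159], [162, 176, 177], [152, 164, 162]]
```

```bash
cat > fit.py <<'E'
from m import *
from scipy.optimize import least_squares
o=robot.get_obs();p=o['tool_pos']; z=p[2]-.036+.008
for nm,S in(('top',t),('side',s)):
    im=cv2.GaussianBlur(S['color'],(3,3),0).astype(int); u=proj(S,[p[0],p[1],z]).astype(int)
    m=((im[...,0]-im[...,2]>(4 if nm=='top' else -2))&(im.min(2)>(165 if nm=='top' else 150)))
    m=win(m,u[0]-38,u[0]+38,u[1]-34,u[1]+34).astype(np.uint8)
    m=cv2.morphologyEx(m,cv2.MORPH_OPEN,np.ones((3,3)))
    c=np.vstack(blobs(m,60)); q=cv2.convexHull(c)[:,0,:].astype(float)
    P=np.array([onz(S,k,z)[:2] for k in q])
    f=least_squares(lambda v:np.hypot(*(P-v).T)-.0715,p[:2],loss='soft_l1',f_scale=.001)
    r=np.hypot(*(P-f.x).T)-.0715
    print(nm,f.x,'minus tool',f.x-p[:2],'inliers',(abs(r)<.0025).sum(),len(r))
E
python3 fit.py
```

```text
top [0.6127 0.1303] minus tool [0.0014 0.002 ] inliers 9 13
side [0.6141 0.1322] minus tool [0.0028 0.0039] inliers 5 14
```

In the tool's units: -0.001 m is -1, 0.0005 m is 0.5.

```bash
python3 nudge.py '0 0.5 -1 6 0;0 0 0 5 0;0 0 0 4 0;0 0 0 0 0;0 0 0 0 0;0 0 0 0 0'; python3 go.py .610 .1275 .19 7.3
```

```text
time: 50.52
tool_pos: [0.6106, 0.1269, 0.1917]
ee_rot: [-3.138, 0.005, -3.014]
wrist_force: [-0.4, -0.8, -4.5]
width: 0.0116
finger_force: 30.0
t 50.52 turn 0.0006 | before-turn dx,dy [0.0005 0.0007] | after-turn [0.0005 0.0007] dz 0.0205 w 0.0116 tcp [0.6106 0.1269 0.1917] rpy [-3.1378  0.005  -3.0136] F [-0.4 -0.8 -4.5] q6 -1.58
```

In the tool's units: 0.004 m is 4, 0.003 m is 3.

```bash
python3 nudge.py '0 0.3 0.5 4 0;0 0 0 3 0;0 0 0 0 0;0 0 0 0 0;0 0 0 0 0'; python3 go.py .610 .1275 .19 7.3
```

```text
time: 50.93
tool_pos: [0.6103, 0.1277, 0.1846]
ee_rot: [-3.138, 0.005, -3.013]
wrist_force: [0.9, 1.4, -5.1]
width: 0.0117
finger_force: 30.0
t 50.93 turn 0.0009 | before-turn dx,dy [ 0.0004 -0.0002] | after-turn [ 0.0004 -0.0002] dz 0.0134 w 0.0117 tcp [0.6103 0.1277 0.1846] rpy [-3.1384  0.0053 -3.0132] F [ 0.9  1.4 -5.1] q6 -1.58
```

In the tool's units: 0.005 m is 5, 0.004 m is 4.

```bash
python3 nudge.py '0 0 0 5 0;0 0 0 4 0;0 0 0 0 0;0 0 0 0 0;0 0 0 0 0'; python3 nudge.py '0 0 0 2 0;0 0 0 1 0;0 0 0 0 0;0 0 0 0 0;0 0 0 0 0';python3 nudge.py '0 0 0 1.5 0;0 0 0 0 0;0 0 0 0 0;0 0 0 0 0'
```

```text
time: 51.35
tool_pos: [0.6106, 0.1278, 0.1754]
ee_rot: [-3.139, 0.006, -3.013]
wrist_force: [3.0, 3.2, -5.8]
width: 0.0114
finger_force: 30.0
time: 51.77
tool_pos: [0.6107, 0.1277, 0.1734]
ee_rot: [-3.139, 0.007, -3.013]
wrist_force: [2.0, 4.5, -2.4]
width: 0.0117
finger_force: 30.0
time: 52.1
tool_pos: [0.6107, 0.1277, 0.1718]
ee_rot: [-3.138, 0.007, -3.013]
wrist_force: [2.7, 5.2, -1.7]
width: 0.012
finger_force: 30.0
```

In the tool's units: 0.0014 m is 1.4, -0.0009 m is -0.9.

```bash
python3 nudge.py '0 -0.9 1.4 0 0;0 0 0 0 0;0 0 0 0 0'; python3 nudge.py '0 0 0 1.5 0;0 0 0 0 0;0 0 0 0 0;0 0 0 0 0'
```

```text
time: 52.35
tool_pos: [0.6107, 0.1282, 0.1708]
ee_rot: [-3.137, 0.004, -3.014]
wrist_force: [1.8, 1.2, -3.5]
width: 0.0116
finger_force: 30.0
time: 52.68
tool_pos: [0.6108, 0.1282, 0.1702]
ee_rot: [-3.137, 0.005, -3.014]
wrist_force: [-0.5, 0.1, 0.1]
width: 0.0118
finger_force: 30.0
```

In the tool's units: 0.0001 m is 0.1, 0.12 rad is 0.6.

```bash
python3 nudge.py '0 0 0 0.1 0.3;0 0 0 0.1 0.6;0 0 0 0.1 0.6;0 0 0 0.1 0.6;0 0 0 0.1 0.6;0 0 0 0.1 0.6;0 0 0 0 0.6;0 0 0 0.1 0.6;0 0 0 0.1 0.6;0 0 0 0 0.6;0 0 0 0.1 0.6;0 0 0 0.1 0.6;0 0 0 0 0.6;0 0 0 0.1 0.6;0 0 0 0 0.6;0 0 0 0.1 0.6;0 0 0 0.1 0.6'; python3 go.py .6108 .1282 .19 7.3; python3 -c "
from bench import robot;print(robot.get_obs()['wrist_torque'])"
```

```text
time: 54.1
tool_pos: [0.6093, 0.127, 0.1688]
ee_rot: [3.138, 0.006, 1.283]
wrist_force: [-4.2, -1.9, 2.6]
width: 0.012
finger_force: 30.0
t 54.1 turn 1.1552 | before-turn dx,dy [0.0016 0.0011] | after-turn [ 0.0017 -0.001 ] dz -0.0024 w 0.012 tcp [0.6093 0.127  0.1688] rpy [3.1384 0.0058 1.2826] F [-4.2 -1.9  2.6] q6 0.41
[-0.45852323  1.00112037 -0.01201863]
```

```bash
python3 nudge.py '0 -1.1 -1.2 0 0.6;0 0 0 0.1 0.6;0 0 0 0.1 0.6;0 0 0 0 0.6;0 0 0 0.1 0.6;0 0 0 0.1 0.6;0 0 0 0 0.6;0 0 0 0.1 0.6;0 0 0 0.1 0.6;0 0 0 0 0.6;0 0 0 0.1 0.6;0 0 0 0.1 0.6;0 0 0 0 0.6;0 0 0 0.1 0.6;0 0 0 0.1 0.6;0 0 0 0 0.6;0 0 0 0 0;0 0 0 0 0'; python3 go.py .6108 .1282 .19 7.3; python3 -c "
from bench import robot;print(robot.get_obs()['wrist_torque'])"
```

```text
time: 55.6
tool_pos: [0.6088, 0.1288, 0.1677]
ee_rot: [-3.141, -0.004, -0.627]
wrist_force: [-2.1, 2.6, 1.2]
width: 0.0118
finger_force: 30.0
t 55.6 turn -0.7542 | before-turn dx,dy [ 0.002  -0.0007] | after-turn [0.0019 0.0009] dz -0.0035 w 0.0118 tcp [0.6088 0.1288 0.1677] rpy [-3.1407 -0.0044 -0.6268] F [-2.1  2.6  1.2] q6 2.32
[ 0.82965824  0.67962115 -0.01880747]
```

```bash
python3 nudge.py '0.04 0 0 0 0;0.04 0 0 0 0;0.04 0 0 0 0;0.04 0 0 0 0;0.04 0 0 -15 0;0.04 0 0 -25 0;0.04 0 0 0 -0.604;0.04 0 0 0 -0.604;0.04 0 0 0 -0.604;0.04 0 0 0 -0.604;0.04 0 0 0 -0.604;0.04 0 0 0 -0.604;0.04 0 0 0 -0.604;0.04 0 0 0 -0.604;0.04 0 0 0 -0.604;0.04 0 0 0 -0.604;0.04 0 0 0 -0.604;0.04 0 0 0 -0.604;0.04 0 0 0 -0.604;0.04 0 0 0 -0.604'; python3 nudge.py '0.04 0 0 0 -0.604;0.04 0 0 0 -0.604;0.04 0 0 0 -0.604;0.04 0 0 0 -0.604;0.04 0 0 0 -0.604;0.04 0 0 0 -0.604;0.04 0 0 0 -0.604;0.04 0 0 0 -0.604;0.04 0 0 0 -0.604;0.04 0 0 0 -0.604;0.04 0 0 0 -0.604;0.04 0 0 0 -0.604;0.04 0 0 0 0;0.04 0 0 0 0;0.04 0 0 0 0'; python3 go.py .6107 .1288 .187 -35.9
```

```text
time: 57.27
tool_pos: [0.6096, 0.1277, 0.2074]
ee_rot: [3.135, 0.001, 1.067]
wrist_force: [-0.1, -0.2, 0.6]
width: 0.04
finger_force: 0.0
time: 58.52
tool_pos: [0.6094, 0.128, 0.2074]
ee_rot: [3.141, 0.007, 2.508]
wrist_force: [-0.8, 0.1, 0.5]
width: 0.0398
finger_force: 0.0
t 58.52 turn -0.0072 | before-turn dx,dy [-0.0005  0.0014] | after-turn [-0.0005  0.0014] dz 0.0392 w 0.0398 tcp [0.6094 0.128  0.2074] rpy [3.141  0.0066 2.5078] F [-0.8  0.1  0.5] q6 -0.82
```

In the tool's units: 0.02 m is 20, 0.0185 m is 18.5, -0.007 rad is -0.035.

```bash
python3 nudge.py '0.04 -0.5 1.2 20 -0.035;0.04 0 0 18.5 0;0.04 0 0 0 0;0.04 0 0 0 0;0.04 0 0 0 0'; python3 nudge.py '0 0 0 0 0;0 0 0 0 0;0 0 0 0 0;0 0 0 0 0;0 0 0 0 0;0 0 0 0 0'; python3 nudge.py '0 0 0 0.1 0.3;0 0 0 0.1 0.6;0 0 0 0 0.6;0 0 0 0.1 0.6;0 0 0 0.1 0.6;0 0 0 0 0.6;0 0 0 0.1 0.6;0 0 0 0.1 0.6;0 0 0 0 0.6;0 0 0 0.1 0.6;0 0 0 0.1 0.6;0 0 0 0 0.6;0 0 0 0.1 0.6;0 0 0 0.1 0.6;0 0 0 0 0.6;0 0 0 0.1 0.6;0 0 0 0 0.6;0 0 0 0 0;0 0 0 0 0'; python3 -c "
from bench import robot;print(robot.get_obs()['wrist_torque'])"
```

```text
time: 58.93
tool_pos: [0.6111, 0.1287, 0.1699]
ee_rot: [3.14, 0.007, 2.517]
wrist_force: [-0.3, 0.2, 0.1]
width: 0.0402
finger_force: 0.0
time: 59.43
tool_pos: [0.6106, 0.1282, 0.1696]
ee_rot: [3.142, 0.007, 2.517]
wrist_force: [-1.5, -1.5, 2.4]
width: 0.0116
finger_force: 30.0
time: 61.02
tool_pos: [0.6109, 0.1289, 0.1686]
ee_rot: [3.136, -0.004, 0.54]
wrist_force: [0.5, -0.3, 2.9]
width: 0.0119
finger_force: 30.0
[ 0.01735212  0.41289729 -0.01967286]
```

```bash
q(){ python3 -c "
from bench import robot;o=robot.get_obs();print(o['wrist_torque'].round(3),o['joint_positions'][5].round(3))"; }
python3 nudge.py '0 0 0 0.1 0.5;0 0 0 0.1 0.5;0 0 0 0 0.5;0 0 0 0 0;0 0 0 0 0'; q; python3 nudge.py '0 0 0 0 0.4;0 0 0 0 0;0 0 0 0 0';q; python3 nudge.py '0 0 0 0 0.3;0 0 0 0 0;0 0 0 0 0';q
```

```text
time: 61.43
tool_pos: [0.611, 0.1289, 0.1685]
ee_rot: [3.137, -0.006, 0.241]
wrist_force: [-0.0, 0.5, 5.4]
width: 0.0115
finger_force: 30.0
[ 0.013  0.397 -0.073] 1.448
time: 61.68
tool_pos: [0.611, 0.1289, 0.1684]
ee_rot: [3.138, -0.006, 0.162]
wrist_force: [0.2, -0.1, 5.5]
width: 0.0115
finger_force: 30.0
[0.03  0.374 0.137] 1.528
time: 61.93
tool_pos: [0.611, 0.1288, 0.1684]
ee_rot: [3.138, -0.007, 0.102]
wrist_force: [0.0, 0.2, 5.6]
width: 0.012
finger_force: 30.0
[0.022 0.368 0.217] 1.588
```

```bash
q(){ python3 -c "
from bench import robot;o=robot.get_obs();print(o['wrist_torque'].round(3),o['joint_positions'][5].round(3))"; }
python3 nudge.py '0 0 0 0 0.4;0 0 0 0 0;0 0 0 0 0'; q; python3 nudge.py '0 0 0 0 0.4;0 0 0 0 0;0 0 0 0 0';q
```

```text
time: 62.18
tool_pos: [0.611, 0.1288, 0.1685]
ee_rot: [3.139, -0.007, 0.022]
wrist_force: [0.2, 0.1, 4.6]
width: 0.0123
finger_force: 30.0
[0.002 0.448 0.21 ] 1.668
time: 62.43
tool_pos: [0.611, 0.1288, 0.1684]
ee_rot: [3.139, -0.007, -0.058]
wrist_force: [-0.2, -0.1, 4.7]
width: 0.0116
finger_force: 30.0
[-0.002  0.438  0.18 ] 1.748
```

```bash
python3 nudge.py '0.04 0 0 0 0;0.04 0 0 0 0;0.04 0 0 0 0;0.04 0 0 0 0;0.04 0 0 -20 0;0.04 0 0 -35 0;0.04 0 0 -35 0;0.04 0 0 -30 0;0.04 -30 30 0 0;0.04 -30 30 0 0;0.04 -30 30 0 0;0.04 -30 30 0 0;0.04 -30 30 0 0;0.04 -30 30 0 0;0.04 -30 30 0 0;0.04 -30 30 0 0;0.04 0 0 0 0;0.04 0 0 0 0'; python3 - <<'E'
from m import *
from scipy.optimize import least_squares
for nm,S,w in(('top',t,(175,265,150,240)),('side',s,(170,260,120,200))):
    im=cv2.GaussianBlur(S['color'],(3,3),0).astype(int)
    m=((im[...,0]-im[...,2]>(4 if nm=='top' else -2))&(im.min(2)>(165 if nm=='top' else 150)))
    m=cv2.morphologyEx(win(m,*w).astype(np.uint8),cv2.MORPH_OPEN,np.ones((3,3)))
    b=blobs(m,200)[0];
    P=np.array([onz(S,k,.143)[:2] for k in cv2.convexHull(b)[:,0,:].astype(float)])
    f=least_squares(lambda v:np.hypot(*(P-v[:2]).T)-v[2],[.61,.129,.072],loss='soft_l1',f_scale=.001)
    print(nm,f.x,abs(f.fun).mean(),cv2.contourArea(b))
    h=ht if S is t else hs
    for c in blobs(win(h[...,2]<70,*w),20):print(' dark',cv2.contourArea(c),rect(S,c,.185))
a=cv2.imread('pics/top0.png');T=t['color']
# undisturbed items: diff of mug, mallet, bricks, tray, key, handle regions
for n,(x0,x1,y0,y1) in dict(mug=(350,387,155,186),mallet=(115,190,158,190),bricks=(225,263,122,158),key=(148,182,188,217),front=(285,310,160,232),tray=(350,400,190,262)).items():
    d=cv2.absdiff(a[y0:y1,x0:x1],T[y0:y1,x0:x1]).max(2);print(n,(d>50).sum(),d.size)
for nm,S,h in(('top',t,ht),):
    G=h[...,2];k=blobs(win(G<60,350,400,190,262),8)
    for c in k:print('tab',rect(S,c,.05))
E
```

```text
time: 63.93
tool_pos: [0.3591, -0.0925, 0.2873]
ee_rot: [3.138, -0.007, -0.067]
wrist_force: [-0.1, 0.1, -0.2]
width: 0.0399
finger_force: 0.0
top [0.6129 0.1305 0.0707] 0.0003430989728424501 1391.0
side [0.5909 0.1148 0.051 ] 0.0062851977726888384 401.5
 dark 1573.0 (array([0.506, 0.162]), array([0.2784, 0.1206]), np.float32(71.19412))
 dark 131.0 (array([0.587 , 0.3083]), array([0.0554, 0.052 ]), np.float32(57.449905))
 dark 121.5 (array([0.5968, 0.112 ]), array([0.0645, 0.0396]), np.float32(40.82028))
mug 0 1147
mallet 0 2400
bricks 0 1368
key 3 986
front 0 1800
tray 528 3600
tab (array([ 0.4443, -0.4075]), array([0.012 , 0.0358]), np.float32(-82.60132))
tab (array([ 0.5842, -0.4003]), array([0.011 , 0.0357]), np.float32(-76.77075))
tab (array([ 0.5078, -0.4054]), array([0.0315, 0.0104]), np.float32(89.25528))
```

The numbers show the lid seated and the bystanders unmoved. The far panel, though, is at x = 0.584, about 17 mm off where I laid it, so I'll check its height and tilt.

```bash
cat > pan.py <<'E'
from m import *
def tabs(S,h,w,th):
    x0,x1,y0,y1=w;f=6
    g=cv2.resize(cv2.GaussianBlur(h[...,2],(3,3),0)[y0:y1,x0:x1],None,fx=f,fy=f,interpolation=cv2.INTER_CUBIC)
    r=[]
    for c in blobs(g<th,300):
        (u,v),sz,a=cv2.minAreaRect(c); top=c[:,0,:][c[:,0,1].argmin()]
        r.append(((np.array([u,v])+.5)/f-.5+[x0,y0],np.round(np.array(sz)/f,1),round(a,1),round(cv2.contourArea(c)/f/f,1)))
    return r
T=tabs(t,ht,(345,405,185,265),58);Q=tabs(s,hs,(285,400,290,384),48)
print(*T,sep='\n');print(*Q,sep='\n')
for a in T:
    b=min(((tri(t,a[0],s,q[0])) for q in Q),key=lambda k:k[1]) if Q else None
    print(b)
# bright panel frames in top view
for S,h,w in((t,ht,(345,405,185,265)),):
    b=blobs(win((h[...,2]>205),*w),20)
    for c in b[:6]:print('frame',cv2.contourArea(c),rect(S,c,.022))
ng=~((ht[...,0]>55)&(ht[...,0]<95)&(ht[...,1]>70))
print('tray',rect(t,blobs(win(ng,345,402,188,264))[0],.024))
E
python3 pan.py
```

```text
(array([377.1627, 242.9454]), array([ 3.3, 10.2]), 85.8, 24.2)
(array([372.7042, 203.0252]), array([ 3.1, 10.1]), 82.2, 21.8)
(array([375.255 , 224.6867]), array([2.8, 9.7]), 87.2, 19.8)
(array([345.1346, 345.6731]), array([15.4,  7.2]), 33.7, 86.6)
(array([366.4549, 322.1084]), array([14.8,  7.4]), 33.2, 86.4)
(array([325.6243, 366.8538]), array([15.7,  7.5]), 30.6, 85.3)
(array([ 0.4427, -0.4138,  0.0278]), np.float64(0.0025329279894111354))
(array([ 0.5838, -0.4051,  0.0291]), np.float64(0.0023327203994224104))
(array([ 0.5068, -0.4102,  0.0289]), np.float64(0.002290224585440169))
tray (array([ 0.5051, -0.4057]), array([0.2165, 0.13  ]), np.float32(6.3619366))
```

```bash
python3 -c "
from bench import robot
print(robot.close_job())"
```

```text
the job is handed in; nothing more can be done
None
```

I finished the job and handed it in at about 64 s of robot time, with the key back in its block, all three panels flat and tab up in the tray, the drawer shut, and the lid seated with its nut snug; the far panel had shifted about 15–20 mm towards the tray's end wall but still measured flat, so I left it.

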